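Clip the snap-hook drive onto the drawer post

TASK

Take the loose flash drive with the snap hook and push the mouth of its hook onto the upright post in the drawer, fully home, until the sprung latch flips shut behind the post; push gently, as the post first slides away along its track. Then tug the drive gently back so that the post pulls against the shut latch, and let go, leaving it clipped and lying flat on the liner. Do not force the post and leave the stand, the card reader and the adapter where they are.

Things in the scene. Friction and masses are not known exactly. Their poses are not given: they have to be found in the camera images.
- drive_mid (a point): Centre, half-way up, of the grip waist of the loose flash drive with a snap hook, lying flat. x points along the drive to the hook's mouth, y left, z up. Aluminium waist 34 mm long (x -17..17 mm), 20 wide, 16 tall, between black shoulders 28 wide, 16 tall (x -30..-17 and 17..28). Underside 8 mm below this point. About 0.09 kg (varies).
- drive: The whole flash drive; origin under drive_mid, at the underside, same axes. Ahead of the front shoulder is a flat fork-shaped aluminium hook, 3 to 11 mm above the underside, y -14 to +17 mm, prong tips at x = +80 mm.
- hook_seat (a point): Middle of the hook's seat, the closed inner end of its throat, 36 mm ahead (+x) of drive_mid and 1 mm lower; same axes. The mouth between the prongs, 26 to 33 mm ahead of the seat, spans y -8 to +8 mm and flares to about +-14 mm at the tips, 44 mm ahead. Behind the latch the throat spans y -8 to +12 mm.
- latch (a joint): Steel safety latch, a 17 mm strip across the mouth, pivot 29 mm ahead of hook_seat at y = +10 mm. 0 rad = shut, grows to 1.5 as it swings in toward the seat; sprung shut, cannot swing out. Opens at about 6 N from the post (4 to 9 off centre). Flips shut once the post's axis is within 8 to 10 mm of the seat face (5 mm = touching it). Then the post has some 17 mm of play.
- post_mid (a point): On the axis of the upright steel post, 7 mm over the liner, level with the hook of the lying drive. x = direction to push the hook on, along the track and roughly away from the robot; z up. Shank 10 mm in diameter, polished and slippery. Round head 22 mm in diameter, 25 to 30 mm over the liner: the hook cannot go on from above.
- post: The same post; origin on its axis 0.5 mm over the liner, axes as post_mid. It slides along x in a flush track with about 2 N friction and stays where left (a drive pressed on the liner rubs too). Pushed, it slides on 5 to 67 mm (differs each time, not reported) to a hard end stop; only there does the latch give way. Whole travel 75 mm between stops. Over 15 N between drive and post damages it.
- stand: Bystander: black plastic slotted stand, 45 x 110 mm, 32 mm tall, with three flash drives upright in it (to 60 mm tall); origin under its centre.
- reader: Bystander: flat silver metal card reader 60 x 45 x 12 mm; origin under its centre.
- dongle: Bystander: green plastic adapter dongle 40 x 22 x 11 mm with a short metal plug; origin under its centre.
Things that resemble listed ones, but are neither listed nor needed, are in the scene too. Leave any purple or red look-alike of the drive alone.

How it is judged:
By the outcome, as a careful person would: the job done as asked, in the order asked, and still so for the second after the job is handed in, with the robot touching nothing.
It also fails if it takes over 58 s, if anything falls off the work surface, if the arm or the gripper's body presses on something with over 40 N, if the wrist force passes 120 N, or if a joint passes its speed limit or range.

ROBOT

A 6-joint arm with a two-finger parallel gripper is mounted at the origin on the work surface. World frame = base frame: x ahead of the robot, y to its left, z up, the work surface at z = 0. Lengths are in m, angles in rad, forces in N, time in s.
With the tool pointing down it reaches from about 0.25 to 0.775 m from the base axis. Payload 4 kg.
Tool frame: the origin (TCP) lies between the finger pads; the fingertips stand 17 mm ahead of it and the grasp point (between the pads) lies 2 mm behind it (tip_extent is the distance from the TCP to the fingertips, in m); z points along the fingers, x is the direction in which the jaws open and shut, and the axes are right-handed (so a half turn about z gives the same grasp; the last joint's range is limited). The gripper opens to 94 mm and grips with 3 to 60 N. Pads are 16 mm wide; open, the fingers measure 119 mm over their backs; the gripper's body (75 mm by 177 mm) begins 78 mm behind the grasp point.
Start: joints at [1.153, 0.087, 1.371, -0, 1.684, -0.103], TCP at [0.17, 0.523, 0.223] pointing down, gripper open.
Joint ranges: [-3.1, 3.1], [-0.76, 2.03], [0.27, 2.55], [-1.08, 4.22], [0.17, 2.65], [-2.57, 2.57]. Speed limits (rad/s): [2.79, 2.79, 3.14, 3.14, 3.14, 3.14].

INTERFACE

Orientations are given as a rotation vector (axis times angle).
In Python, from rig import * gives the robot as it stands.
- The arm moves only by the tool play_rows, never from a script. Its argument "increments" is a list of rows, each a list of 2 entries, a list of its own where there are three numbers: the shift along the tool's x, y, z in mm, then the turn about the tool's z in degrees. In form: [[[x, y, z], roll], ...]. A call has exactly 10 rows; each row shifts and turns the pose as measured when the row begins, along the tool's axes as they then stand; what a row does not reach is not made up. A row lasts 1/8 s, in which the tool goes at most 62.5 mm and 10.7 degrees, less where a joint would pass 70% of its speed; a pose out of reach is approached as far as the arm can. A call is refused whole if a number of a shift passes 62.5 or a number of a turn 10.7, either way. A call with a gripper value outside its range is refused whole. "gripper" is the opening in per cent of the stroke, from 0 (shut) to 100 (fully open), set as the call begins (left out, the last holds). The fingers move at their own pace and stop on an object; "force" is the grip in N (left out, the last holds). Time passes only in rows, so rows that do not move let the fingers close, or fill a call up. It gives the time, the measured TCP pose, the force and the opening at its end, in the units of the state.
- get_state(): the state, without advancing time (a new reading comes with each control period).
- read_camera(name): name is "scene" or "top"; returns a dict with "img" (384x512x3 uint8, blue, green, red), "K" (3x3 intrinsics, pixels), "dist" ([k1, k2, p1, p2, k3] as OpenCV has them; the pictures are not rectified), "camera_from_world" (4x4, takes a point from world to camera coordinates). Camera axes: x right, y up, looking along -z (the intrinsics and any distortion apply to the point x, -y, -z); pixel columns grow to the right and rows downward; lengths in m; the calibration is good to about 2 mm. A picture is of the moment at which its call begins. There is no depth.
- hand_in(): hands the job in, once; it reports no verdict.
The state is a dict: "time": time; "q": joint angles; "joint_vel": joint speeds; "tau": joint torques, N m; "position": TCP position; "orientation": TCP orientation; "force": force on the tool from outside, world axes, zero at the start; "wrist_torque": the same for the moment, N m; "gripper_width": finger opening in m.
Only numpy, scipy, OpenCV 4.12 (cv2) and the standard library are available. Lean on these libraries where they do the work, as an engineer would, in place of code of your own. Each camera call takes 0.05 s, during which the arm holds its last target.

## Working session

There is one attempt and no reset: what is moved stays moved. The work goes in short steps, Python scripts to look and compute and a tool call to move; the robot and the scene stay as the last step left them, time stands still between calls to the robot, and variables do not carry over. Pictures are saved under pics/ and viewed, and the job is handed in when it is done.

Besides the shell and the picture viewer there is one more tool, called after "Call:" in YAML: its name, and indented under it one key for each argument. play_rows: Moves the arm, as the interface text tells. Its arguments: {"type":"object","properties":{"increments":{"type":"array","items":{"type":"array"}},"gripper":{"type":"number"},"force":{"type":"number"}},"required":["increments"]}

```bash
mkdir -p pics; cat > h.py <<'E'
from rig import *
import numpy as np, cv2
def ray(c,uv):
    p=cv2.undistortPoints(np.array([[uv]],float),np.array(c["K"],float),np.array(c["dist"],float))[0,0]
    T=np.array(c["camera_from_world"]);d=T[:3,:3].T@np.array([p[0],-p[1],-1.]);o=-T[:3,:3].T@T[:3,3]
    return o,d
def onz(c,uv,z):
    o,d=ray(c,uv);return o+d*(z-o[2])/d[2]
def proj(c,P):
    P=np.atleast_2d(P);T=np.array(c["camera_from_world"]);q=P@T[:3,:3].T+T[:3,3];q=q*[1,-1,-1]
    return cv2.projectPoints(q,np.zeros(3),np.zeros(3),np.array(c["K"],float),np.array(c["dist"],float))[0][:,0]
E
python3 - <<'E'
from h import *
import pickle
s=get_state();print(s)
for n in("scene","top"):
    c=read_camera(n);pickle.dump(c,open(n+".pkl","wb"));cv2.imwrite(f"pics/{n}0.png",cv2.resize(c["img"],(800,600),interpolation=cv2.INTER_CUBIC))
    T=np.array(c["camera_from_world"]);print(n,-T[:3,:3].T@T[:3,3],c["K"],c["dist"])
E
```

```text
{'time': 0.0, 'q': array([ 1.15287914e+00,  8.79698344e-02,  1.37224807e+00, -1.56964578e-06,
        1.68359109e+00, -1.03071182e-01]), 'joint_vel': array([-0.00058973, -0.00101712, -0.00026077, -0.0016089 , -0.00102234,
        0.00044938]), 'tau': array([ 9.47430090e-04, -3.40177238e+01, -3.02430332e+01,  7.19532534e-02,
        3.27619747e-02, -1.46807288e-04]), 'position': array([0.17010059, 0.52249973, 0.22129917]), 'orientation': array([ 2.54133488,  1.84505462, -0.00301044]), 'force': array([-0.69925853, -0.41987888, -1.02109536]), 'wrist_torque': array([ 0.0168587 ,  0.07273643, -0.04511028]), 'gripper_width': 0.09383986533518841}
scene [ 0.98484299 -0.72155079  0.68345762] [[453.79770903   0.         250.44214866]
 [  0.         453.79770903 189.60503578]
 [  0.           0.           1.        ]] [0.04010909 0.         0.         0.         0.        ]
top [0.38635955 0.18271982 1.27726798] [[353.17718353   0.         252.97377514]
 [  0.         353.17718353 197.49831505]
 [  0.           0.           1.        ]] [-0.11114951  0.          0.          0.          0.        ]
```

View pics/scene0.png

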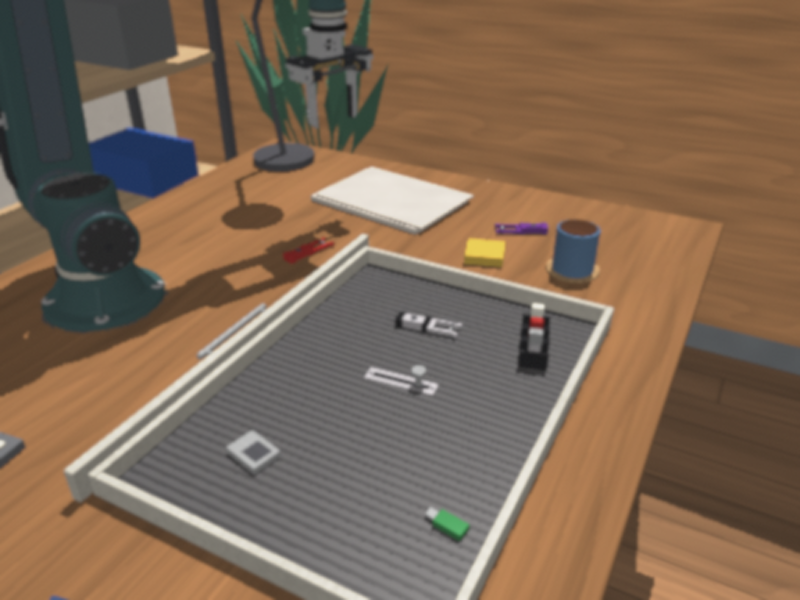

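View pics/top0.png

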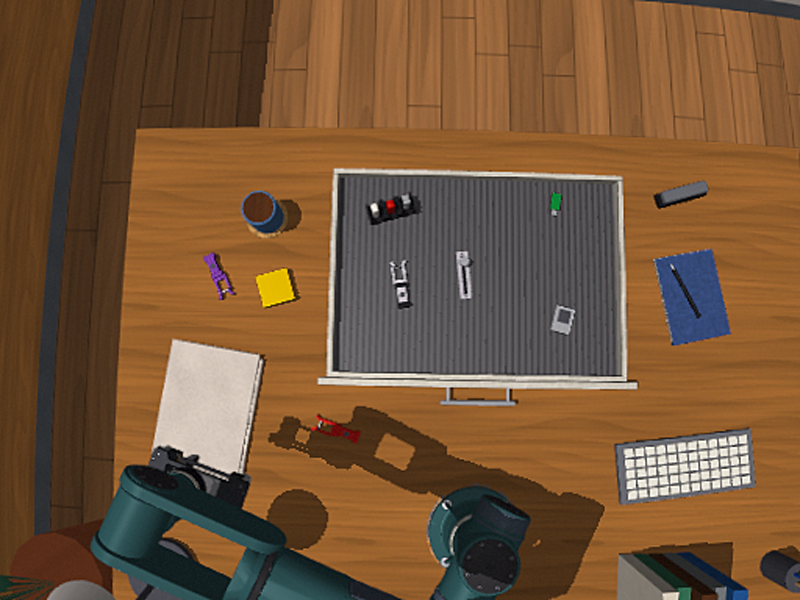

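```bash
python3 - <<'E'
import pickle,cv2
t=pickle.load(open("top.pkl","rb"))["img"];s=pickle.load(open("scene.pkl","rb"))["img"]
cv2.imwrite("pics/ct.png",cv2.resize(t[150:205,235:315],(800,550),interpolation=cv2.INTER_CUBIC))
cv2.imwrite("pics/cs.png",cv2.resize(s[190:260,225:305],(640,560),interpolation=cv2.INTER_CUBIC))
E
```

```text
(no output)
```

View pics/ct.png

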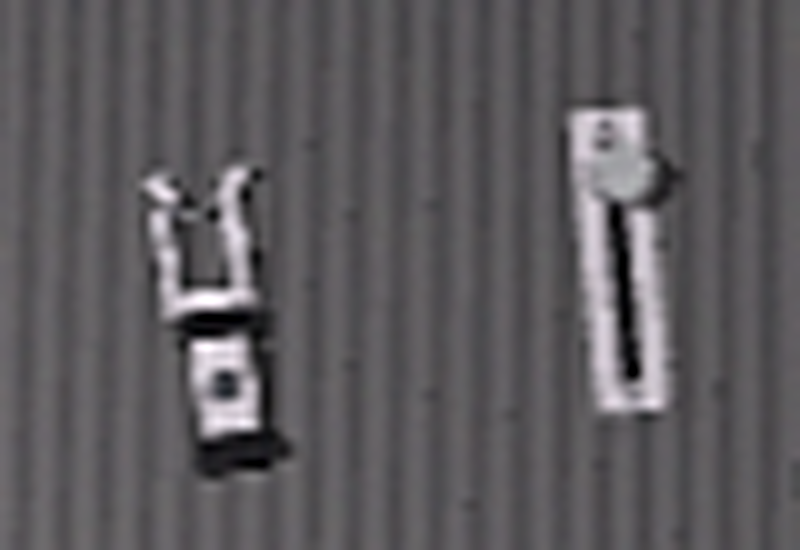

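View pics/cs.png

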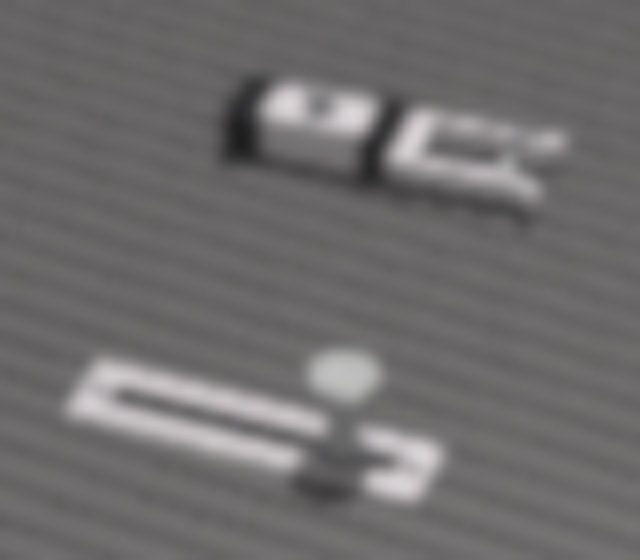

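```bash
cat >> h.py <<'E'
def src(u,v,s,ox,oy): return ((u+.5)/s-.5+ox,(v+.5)/s-.5+oy)
def tri(c1,a,c2,b):
    o1,d1=ray(c1,a);o2,d2=ray(c2,b);d1/=np.linalg.norm(d1);d2/=np.linalg.norm(d2)
    k=np.linalg.lstsq(np.c_[d1,-d2],o2-o1,rcond=None)[0];p=o1+d1*k[0];q=o2+d2*k[1]
    return (p+q)/2,np.linalg.norm(p-q)
E
python3 - <<'E'
from h import *
import pickle
t=pickle.load(open("top.pkl","rb"));s=pickle.load(open("scene.pkl","rb"))
T=lambda u,v:src(u,v,10,235,150);S=lambda u,v:src(u,v,8,225,190)
for n,a,b in [("track farL",(570,108),(443,445)),("farR",(645,106),(415,503)),("nearL",(598,412),(97,357)),("nearR",(667,410),(65,415)),("head",(630,172),(343,376)),("slot near",(632,378),(118,390)),("dot",(225,383),(320,107)),("waistBL",(203,440),(257,120)),("waistFL",(190,342),(278,82)),("waistFR",(258,338),(380,100))]:
    p,e=tri(t,T(*a),s,S(*b));print(n,np.round(p*1e3,1),round(e*1e3,1))
for z in (0.005,0.01,):
  for n,a in [("tL",(146,185)),("tR",(250,170)),("headtop",(630,172))]: print(z,n,onz(t,T(*a),z)*1e3)
E
```

```text
track farL [645.4  51.8   5.1] 0.4
farR [648.   24.6   3.8] 2.6
nearL [533.8  40.8   5.1] 0.9
nearR [536.1  15.6   1.1] 2.4
head [618.7  34.   33. ] 4.4
slot near [547.1  29.    5.3] 2.3
dot [540.7 176.8  18.9] 2.4
waistBL [518.4 182.5   3.9] 4.9
waistFL [540.3 181.4  28.5] 29.3
waistFR [560.4 168.2  32.1] 13.7
0.005 tL [613.52367193 206.33668067   5.        ]
0.005 tR [619.81417021 168.48655651   5.        ]
0.005 headtop [621.9612551   29.54433861   5.        ]
0.01 tL [612.6309193  206.24386666  10.        ]
0.01 tR [618.89669598 168.54249309  10.        ]
0.01 headtop [621.03534285  30.14631667  10.        ]
```

```bash
python3 - <<'E'
from h import *
import pickle
t=pickle.load(open("top.pkl","rb"));s=pickle.load(open("scene.pkl","rb"))
T=lambda u,v:src(u,v,10,235,150)
f=lambda a,z:onz(t,T(*a),z)*1e3
L=0.003
fl,fr,bl,br=[f(a,L+.016) for a in((190,342),(258,338),(203,438),(266,431))]
fc=(fl+fr)/2;bc=(bl+br)/2;d=fc-bc;print("waist",fc,bc,np.degrees(np.arctan2(d[1],d[0])),np.hypot(*d[:2]),"mid",(fc+bc)/2,"dot",f((225,383),L+.016))
d=fl-bl;print(np.degrees(np.arctan2(d[1],d[0])));d=fr-br;print(np.degrees(np.arctan2(d[1],d[0])))
tl,tr,hl,hr=[f(a,L) for a in((570,108),(645,106),(598,412),(667,410))]
print(tl,tr,hl,hr)
for d in (tl-hl,tr-hr):print(np.degrees(np.arctan2(d[1],d[0])),np.hypot(*d[:2]))
print("head",f((630,172),L+.03),"slot near",f((632,380),L))
# gray segmentation of drive bright
g=cv2.cvtColor(t["img"],cv2.COLOR_BGR2GRAY)
ys,xs=np.where(g[164:197,247:265]>140);
pts=np.c_[xs+247,ys+164].astype(np.float32)
P=np.array([onz(t,p,L+.012)[:2]*1e3 for p in pts]);print(len(P),P.mean(0),P.min(0),P.max(0))
w=P[(P[:,0]<563)];print("waist bright",w.mean(0),w.min(0),w.max(0))
E
```

```text
waist [555.14699927 176.86115295  19.        ] [521.08649207 172.4521676   19.        ] 7.375677284834396 34.344683760647 mid [538.11674567 174.65666028  19.        ] dot [539.5981156  176.20835134  19.        ]
8.79012025305402
5.907984172339783
[645.67396395  51.50204019   3.        ] [647.03178267  23.91842753   3.        ] [533.64368585  40.36799633   3.        ] [534.88323501  15.21592264   3.        ]
5.675659780571807 112.58219283811741
4.4371471010752135 112.48568945715274
head [616.77614651  32.91541576  33.        ] slot near [545.61109272  28.06484622   3.        ]
111 [568.24306567 181.8492037 ] [524.91703904 165.29955692] [616.28667196 206.69810002]
waist bright [539.54634782 176.35867467] [524.91703904 165.29955692] [554.19336305 187.43980137]
```

```bash
cat >> h.py <<'E'
from scipy.spatial.transform import Rotation as Rn
def plan(target,yaw):
    """target mm world; yaw deg of drive x; jaws along drive y"""
    s=get_state();R=Rn.from_rotvec(s["orientation"]).as_matrix();p=s["position"]*1e3
    xa=np.degrees(np.arctan2(R[1,0],R[0,0]));want=yaw+90
    d=(want-xa+90)%180-90   # world ccw; tool z down -> roll = -d
    print("t",round(s["time"],2),"p",p.round(1),"tilt",R[:,2].round(3),"x ang",xa.round(2),"roll",round(-d,2),"shift tool",(R.T@(np.array(target)-p)).round(1),"F",s["force"].round(2),"w",round(s["gripper_width"]*1e3,1),"q6",s["q"][5].round(2))
    return R
E
python3 - <<'E'
from h import *
plan([539,175.5,90],8);plan([539,175.5,23],8)
E
```

```text
t 0.1 p [170.1 522.6 221.4] tilt [-0.001 -0.002 -1.   ] x ang 71.96 roll -26.04 shift tool [-215.5  458.3  131.7] F [-0.04 -0.35 -0.84] w 94.0 q6 -0.1
t 0.1 p [170.1 522.6 221.4] tilt [-0.001 -0.002 -1.   ] x ang 71.96 roll -26.04 shift tool [-215.4  458.3  198.7] F [-0.04 -0.35 -0.84] w 94.0 q6 -0.1
```

Call:
play_rows:
  increments:
    - [[-24, 50, 5], 0]
    - [[-24, 50, 10], 0]
    - [[-24, 50, 10], 0]
    - [[-24, 50, 10], 0]
    - [[-24, 50, 10], 0]
    - [[-24, 50, 10], 0]
    - [[-24, 50, 10], 0]
    - [[-24, 50, 10], 0]
    - [[-20, 40, 10], 0]
    - [[0, 0, 0], 0]
  gripper: 50
  force: 25

```text
time: 1.35
position: [0.531, 0.1743, 0.1276]
orientation: [-2.537, -1.85, 0.014]
force: [-0.5, -0.0, 0.1]
gripper_width: 0.0471
```

```bash
python3 - <<'E'
from h import *
plan([539,175.5,90],8)
E
```

```text
t 1.35 p [531.  174.3 127.6] tilt [-0.008 -0.004 -1.   ] x ang 72.18 roll -25.82 shift tool [ 3.8  7.5 37.6] F [-0.5  -0.    0.12] w 47.1 q6 -1.04
```

Call:
play_rows:
  increments:
    - [[3.8, 7.5, 7], 0]
    - [[0, 0, 10], -8.6]
    - [[0, 0, 10], -8.6]
    - [[0, 0, 10], -8.6]
    - [[0, 0, 0], 0]
    - [[0, 0, 0], 0]
    - [[0, 0, 0], 0]
    - [[0, 0, 0], 0]
    - [[0, 0, 0], 0]
    - [[0, 0, 0], 0]

```text
time: 2.6
position: [0.5372, 0.1829, 0.0904]
orientation: [-2.038, -2.385, 0.008]
force: [0.3, -0.1, 0.3]
gripper_width: 0.0472
```

```bash
python3 - <<'E'
from h import *
plan([539,175.5,23],8)
for n,(x0,y0,x1,y1,k) in {"top":(235,140,315,200,10),"scene":(225,150,325,225,8)}.items():
    c=read_camera(n);cv2.imwrite(f"pics/{n}1.png",cv2.resize(c["img"][y0:y1,x0:x1],None,fx=k,fy=k,interpolation=cv2.INTER_CUBIC))
E
```

```text
t 2.6 p [537.2 182.9  90.4] tilt [-0.006 -0.001 -1.   ] x ang 98.97 roll 0.97 shift tool [-7.6  1.1 67.4] F [ 0.3  -0.06  0.28] w 47.2 q6 -1.5
```

View pics/scene1.png

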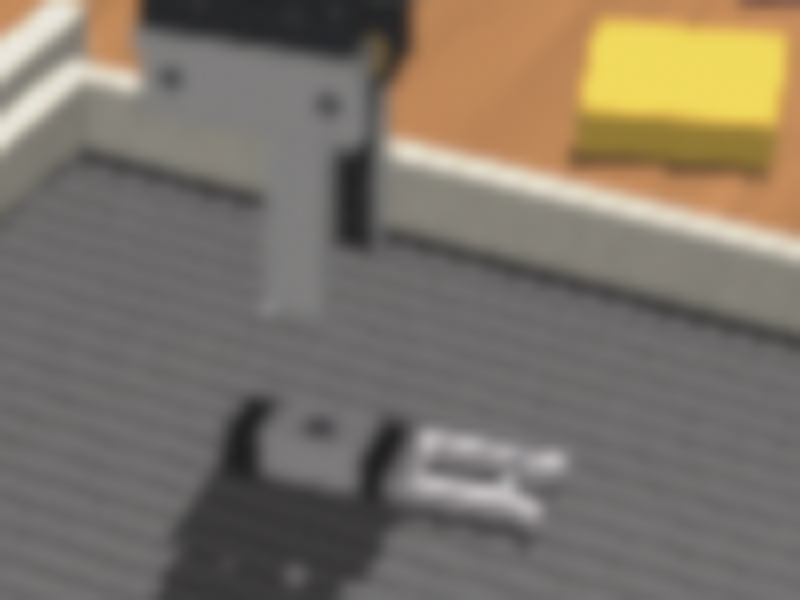

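View pics/top1.png

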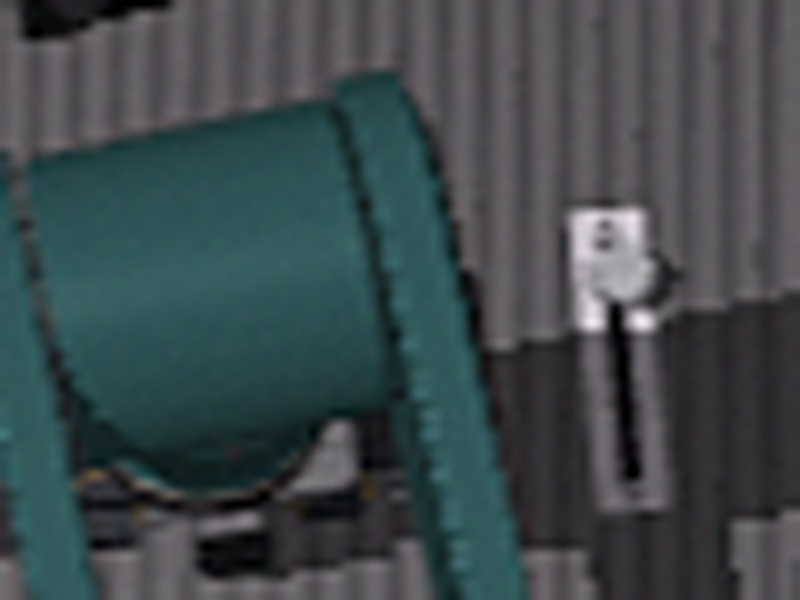

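Call:
play_rows:
  increments:
    - [[-7.6, 1.1, 0], 1]
    - [[0, 0, 0], 0]
    - [[0, 0, 20], 0]
    - [[0, 0, 20], 0]
    - [[0, 0, 14], 0]
    - [[0, 0, 0], 0]
    - [[0, 0, 0], 0]
    - [[0, 0, 0], 0]
    - [[0, 0, 0], 0]
    - [[0, 0, 0], 0]

```text
time: 3.95
position: [0.5418, 0.1747, 0.038]
orientation: [-2.065, -2.367, 0.001]
force: [0.0, 1.1, -0.3]
gripper_width: 0.047
```

```bash
python3 - <<'E'
from h import *
plan([539,175.5,23],8)
for n,(x0,y0,x1,y1,k) in {"scene":(225,150,325,225,8)}.items():
    c=read_camera(n);cv2.imwrite(f"pics/{n}2.png",cv2.resize(c["img"][y0:y1,x0:x1],None,fx=k,fy=k,interpolation=cv2.INTER_CUBIC))
E
```

```text
t 3.95 p [541.8 174.7  38. ] tilt [-0.001  0.    -1.   ] x ang 97.81 roll -0.19 shift tool [ 1.1 -2.7 15. ] F [ 0.02  1.06 -0.28] w 47.0 q6 -1.49
```

View pics/scene2.png

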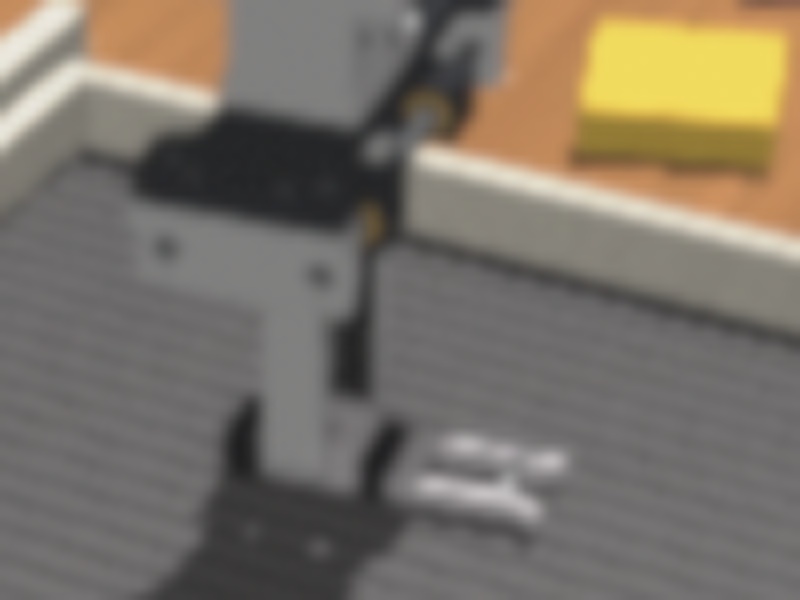

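Call:
play_rows:
  increments:
    - [[1, -2, 5], 0]
    - [[0, 0, 5], 0]
    - [[0, 0, 4], 0]
    - [[0, 0, 0], 0]
    - [[0, 0, 0], 0]
    - [[0, 0, 0], 0]
    - [[0, 0, 0], 0]
    - [[0, 0, 0], 0]
    - [[0, 0, 0], 0]
    - [[0, 0, 0], 0]

```text
time: 5.25
position: [0.5396, 0.1756, 0.0233]
orientation: [-2.065, -2.367, 0.0]
force: [0.6, 0.9, 1.2]
gripper_width: 0.0467
```

Call:
play_rows:
  increments:
    - [[0, 0, 0], 0]
    - [[0, 0, 0], 0]
    - [[0, 0, 0], 0]
    - [[0, 0, 0], 0]
    - [[0, 0, 0], 0]
    - [[0, 0, 0], 0]
    - [[0, 0, 0], 0]
    - [[0, 0, 0], 0]
    - [[0, 0, 0], 0]
    - [[0, 0, 0], 0]
  gripper: 0
  force: 25

```text
time: 6.5
position: [0.5398, 0.1755, 0.0233]
orientation: [-2.065, -2.367, -0.0]
force: [0.3, -0.0, 1.8]
gripper_width: 0.0196
```

```bash
python3 - <<'E'
from h import *
plan([517.4,25.2,60],5)
for n,(x0,y0,x1,y1,k) in {"scene":(225,150,325,225,8)}.items():
    c=read_camera(n);cv2.imwrite(f"pics/{n}3.png",cv2.resize(c["img"][y0:y1,x0:x1],None,fx=k,fy=k,interpolation=cv2.INTER_CUBIC))
E
```

```text
t 6.5 p [539.8 175.5  23.3] tilt [ 0.  0. -1.] x ang 97.81 roll 2.81 shift tool [-145.9  -42.6  -36.7] F [ 0.26 -0.01  1.82] w 19.6 q6 -1.49
```

View pics/scene3.png

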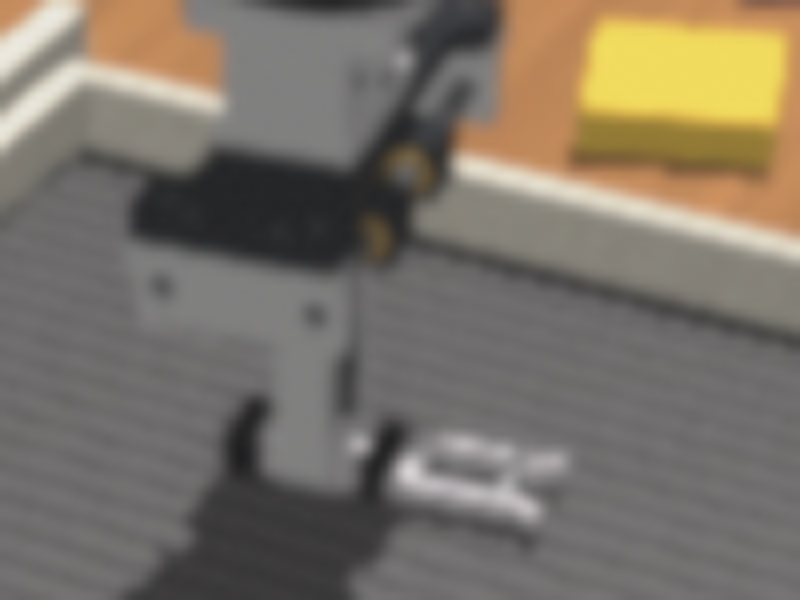

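Call:
play_rows:
  increments:
    - [[0, 0, -15], 0]
    - [[0, 0, -15], 0]
    - [[-25, -8, 0], 0]
    - [[-30, -9, 0], 0]
    - [[-30, -9, 0], 0]
    - [[-30, -9, 0], 0]
    - [[-20, -6, 0], 0]
    - [[0, 0, 0], 0]
    - [[0, 0, 0], 2.8]
    - [[0, 0, 0], 0]

```text
time: 7.8
position: [0.5204, 0.0344, 0.0642]
orientation: [2.116, 2.312, 0.014]
force: [0.9, 0.1, -1.4]
gripper_width: 0.0198
```

```bash
python3 - <<'E'
from h import *
plan([517.4,25.2,24],5)
c=read_camera("top")
E
```

```text
t 7.8 p [520.4  34.4  64.2] tilt [ 0.011  0.002 -1.   ] x ang 95.06 roll 0.06 shift tool [-9.  -4.3 40.2] F [ 0.91  0.12 -1.38] w 19.8 q6 -1.7
```

Call:
play_rows:
  increments:
    - [[-9, -4, 0], 0]
    - [[0, 0, 0], 0]
    - [[0, 0, 0], 0]
    - [[0, 0, 10], 0]
    - [[0, 0, 10], 0]
    - [[0, 0, 10], 0]
    - [[0, 0, 0], 0]
    - [[0, 0, 0], 0]
    - [[0, 0, 0], 0]
    - [[0, 0, 0], 0]

```text
time: 9.1
position: [0.5171, 0.0258, 0.0315]
orientation: [2.114, 2.317, 0.013]
force: [-0.1, 0.8, -0.9]
gripper_width: 0.0198
```

```bash
python3 - <<'E'
from h import *
plan([517.4,25.2,24],5)
for n,(x0,y0,x1,y1,k) in {"top":(255,140,335,200,10),"scene":(205,180,305,255,8)}.items():
    c=read_camera(n);cv2.imwrite(f"pics/{n}4.png",cv2.resize(c["img"][y0:y1,x0:x1],None,fx=k,fy=k,interpolation=cv2.INTER_CUBIC))
E
```

```text
t 9.1 p [517.1  25.8  31.5] tilt [ 0.01   0.002 -1.   ] x ang 95.25 roll 0.25 shift tool [-0.6  0.2  7.5] F [-0.07  0.76 -0.88] w 19.8 q6 -1.72
```

View pics/scene4.png

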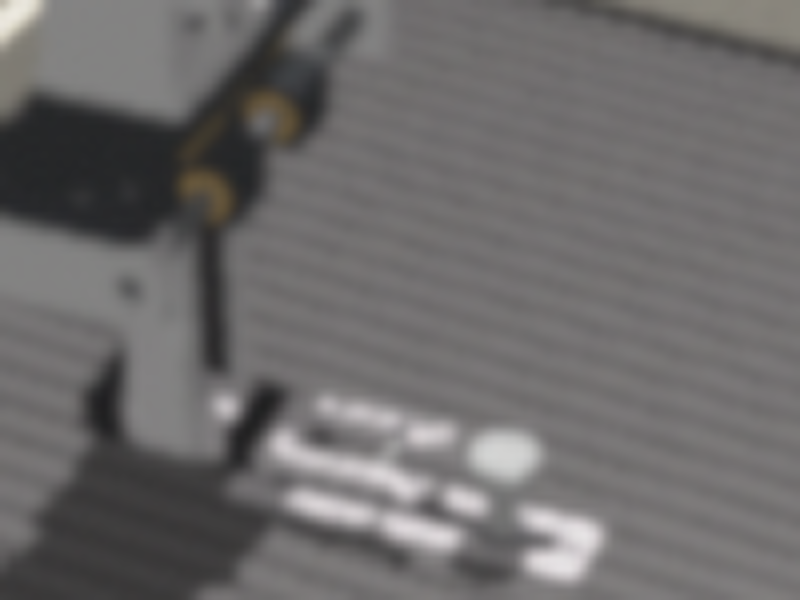

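View pics/top4.png

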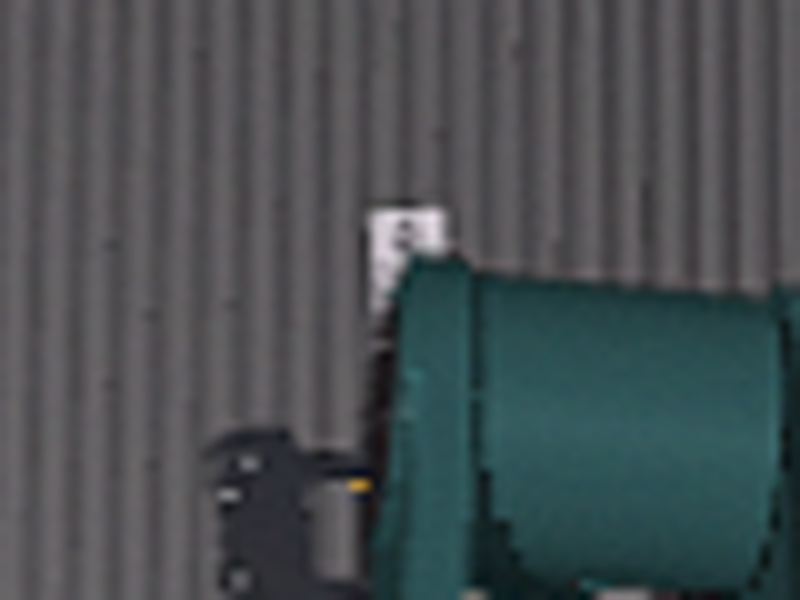

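Call:
play_rows:
  increments:
    - [[-0.5, 0, 3], -0.3]
    - [[0, 0, 2], 0]
    - [[0, 0, 2], 0]
    - [[0, 0, 0], 0]
    - [[0, 0, 0], 0]
    - [[0, 0, 0], 0]
    - [[0, 0, 0], 0]
    - [[0, 0, 0], 0]
    - [[0, 0, 0], 0]
    - [[0, 0, 0], 0]

```text
time: 10.45
position: [0.5175, 0.0252, 0.0244]
orientation: [2.107, 2.322, 0.014]
force: [-0.2, -0.9, -0.2]
gripper_width: 0.0196
```

```bash
cat >> h.py <<'E'
def overlay(name,post,fn,box=(205,180,305,255),k=8,draw=True,dx=0,dy=0):
    s=get_state();R=Rn.from_rotvec(s["orientation"]).as_matrix();p=s["position"]
    X=R[:,1];Y=R[:,0];Z=-R[:,2]
    c=read_camera(name);x0,y0,x1,y1=box
    im=cv2.resize(c["img"][y0:y1,x0:x1],None,fx=k,fy=k,interpolation=cv2.INTER_CUBIC)
    o=p+X*dx-Z*(p[2]-.003)/1  # drive origin at underside on liner
    o=o+Y*dy
    if draw:
      pts=[o+X*a/1e3+Y*b/1e3+Z*.011 for a,b in((80,14),(80,-14),(36,8),(36,-8),(62,8),(62,-8),(0,0))]
      P=np.array([[post[0],post[1],.033],[post[0],post[1],.003]])
      for q,col in [(proj(c,pts),(0,0,255)),(proj(c,P),(0,255,0))]:
        for u in q:
          v=((u+.5-[x0,y0])*k-.5).astype(int);cv2.drawMarker(im,tuple(int(i) for i in v),col,cv2.MARKER_CROSS,10,1)
    cv2.imwrite(fn,im)
E
python3 - <<'E'
from h import *
plan([517.4,25.2,24],5)
overlay("scene",(.617,.034),"pics/o5.png")
E
```

```text
t 10.45 p [517.5  25.2  24.4] tilt [ 0.011  0.002 -1.   ] x ang 95.56 roll 0.56 shift tool [-0.  -0.1  0.4] F [-0.25 -0.89 -0.15] w 19.6 q6 -1.73
```

View pics/o5.png

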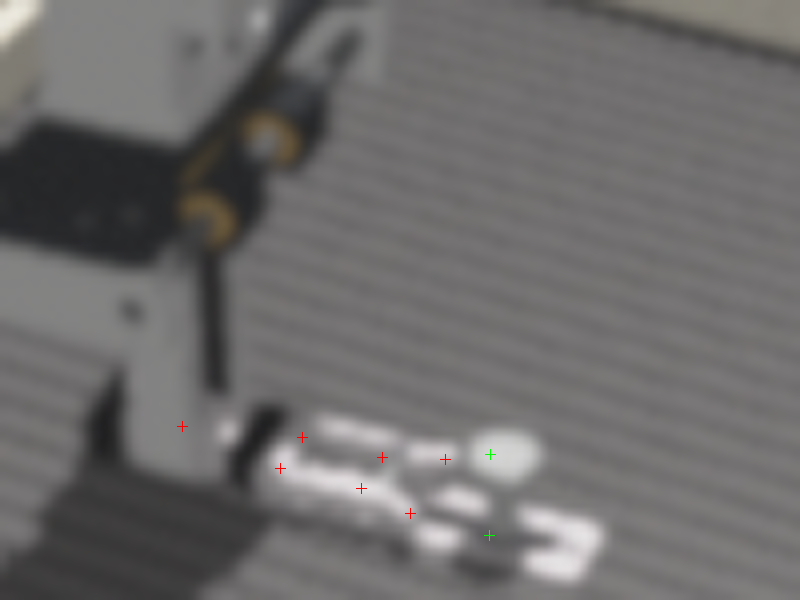

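Call:
play_rows:
  increments:
    - [[0, 0, 0.3], 0.5]
    - [[0, 0, 0], 0]
    - [[0, 3, 0], 0]
    - [[0, 3, 0], 0]
    - [[0, 3, 0], 0]
    - [[0, 3, 0], 0]
    - [[0, 3, 0], 0]
    - [[0, 3, 0], 0]
    - [[0, 0, 0], 0]
    - [[0, 0, 0], 0]

```text
time: 11.75
position: [0.5369, 0.027, 0.0242]
orientation: [2.118, 2.312, 0.014]
force: [0.6, 0.2, -1.1]
gripper_width: 0.0197
```

```bash
python3 - <<'E'
from h import *
plan([547,27.8,24],5)
overlay("scene",(.617,.034),"pics/o6.png")
E
```

```text
t 11.75 p [536.9  27.   24.2] tilt [ 0.011  0.002 -1.   ] x ang 95.03 roll 0.03 shift tool [-0.1 10.1  0.3] F [ 0.56  0.19 -1.09] w 19.7 q6 -1.72
```

View pics/o6.png

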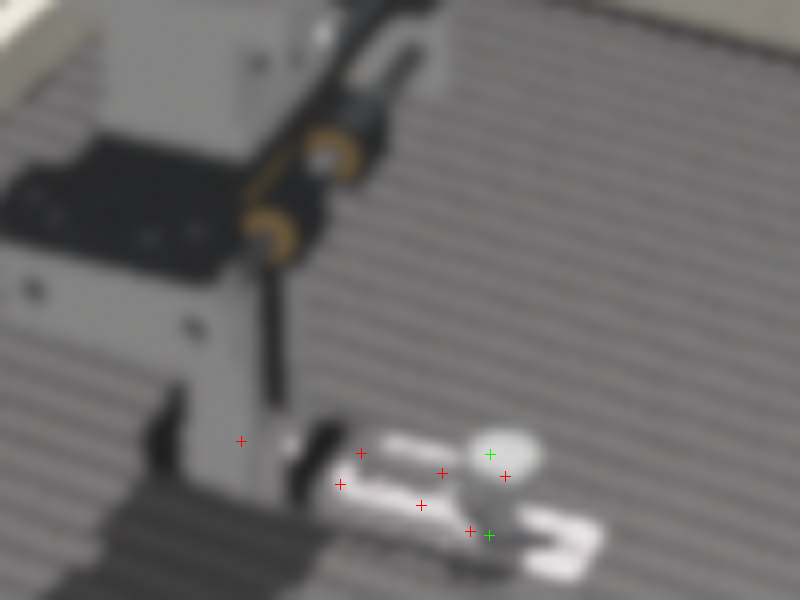

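Call:
play_rows:
  increments:
    - [[0, 1.5, 0], 0]
    - [[0, 1.5, 0], 0]
    - [[0, 1.5, 0], 0]
    - [[0, 1.5, 0], 0]
    - [[0, 1.5, 0], 0]
    - [[0, 1.5, 0], 0]
    - [[0, 1.5, 0], 0]
    - [[0, 1.5, 0], 0]
    - [[0, 1.5, 0], 0]
    - [[0, 1.5, 0], 0]

```text
time: 13.05
position: [0.5504, 0.0282, 0.0235]
orientation: [2.12, 2.315, 0.008]
force: [-2.7, -0.5, 1.0]
gripper_width: 0.0197
```

```bash
python3 - <<'E'
from h import *
plan([556.9,28.7,24],5)
overlay("scene",(.617,.034),"pics/o7.png")
E
```

```text
t 13.05 p [550.4  28.2  23.5] tilt [ 0.005  0.002 -1.   ] x ang 95.03 roll 0.03 shift tool [-0.1  6.5 -0.5] F [-2.71 -0.55  0.95] w 19.7 q6 -1.71
```

View pics/o7.png

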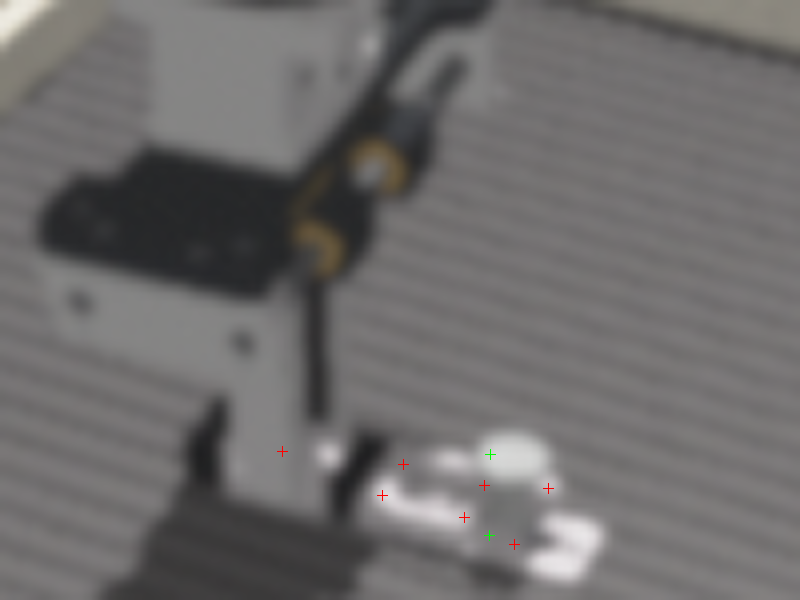

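Call:
play_rows:
  increments:
    - [[0, 1, 0], 0]
    - [[0, 1, 0], 0]
    - [[0, 1, 0], 0]
    - [[0, 1, 0], 0]
    - [[0, 1, 0], 0]
    - [[0, 1, 0], 0]
    - [[0, 1, 0], 0]
    - [[0, 1, 0], 0]
    - [[0, 1, 0], 0]
    - [[0, 1, 0], 0]

```text
time: 14.35
position: [0.5568, 0.0289, 0.0233]
orientation: [-2.118, -2.314, 0.004]
force: [-6.0, -1.6, 2.9]
gripper_width: 0.0197
```

```bash
python3 - <<'E'
from h import *
plan([566.9,29.6,24],5)
overlay("scene",(.617,.034),"pics/o8.png",draw=False)
E
```

```text
t 14.35 p [556.8  28.9  23.3] tilt [-0.005  0.001 -1.   ] x ang 95.05 roll 0.05 shift tool [-0.2 10.1 -0.7] F [-5.98 -1.56  2.88] w 19.7 q6 -1.71
```

View pics/o8.png

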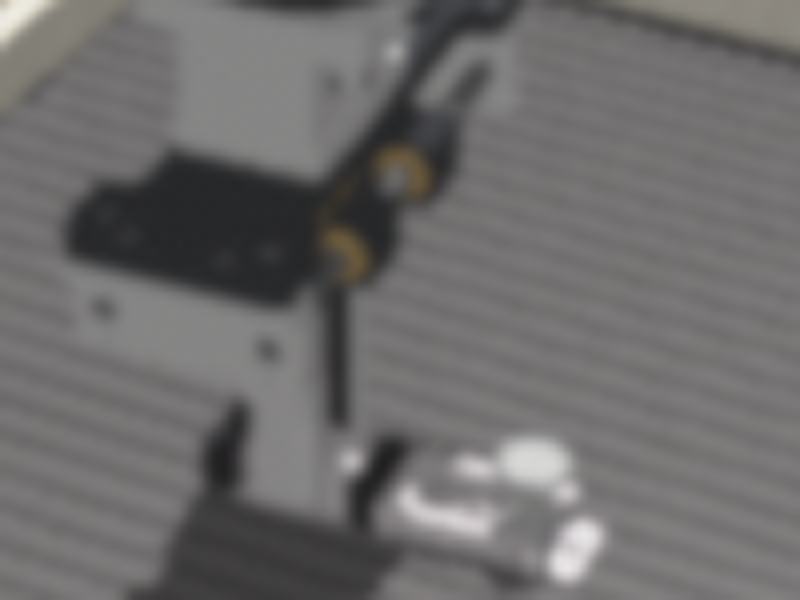

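Call:
play_rows:
  increments:
    - [[0, 1, -0.5], 0]
    - [[0, 1, 0], 0]
    - [[0, 1.2, 0], 0]
    - [[0, 1.2, 0], 0]
    - [[0, 1.2, 0], 0]
    - [[0, 1.2, 0], 0]
    - [[0, 1.2, 0], 0]
    - [[0, 1.2, 0], 0]
    - [[0, 1.2, 0], 0]
    - [[0, 1.2, 0], 0]

```text
time: 15.65
position: [0.5573, 0.0289, 0.024]
orientation: [-2.105, -2.3, 0.036]
force: [-6.6, -1.3, 3.5]
gripper_width: 0.0197
```

```bash
python3 - <<'E'
from h import *
plan([566.9,29.6,24],5)
overlay("scene",(.617,.034),"pics/o9.png",draw=False)
E
```

```text
t 15.65 p [557.3  28.9  24. ] tilt [-0.033 -0.001 -0.999] x ang 95.07 roll 0.07 shift tool [-0.2  9.6 -0.3] F [-6.57 -1.26  3.48] w 19.7 q6 -1.71
```

View pics/o9.png

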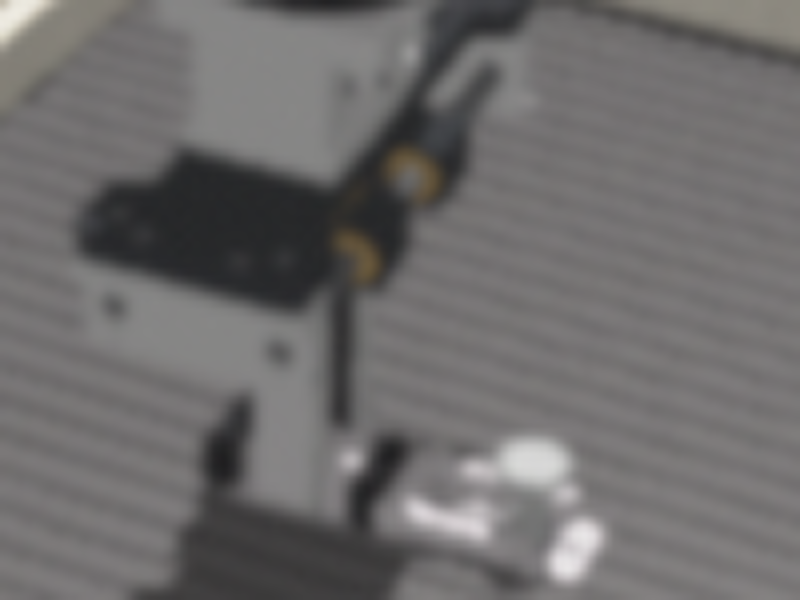

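Call:
play_rows:
  increments:
    - [[0, 1.6, -0.8], 0]
    - [[0, 1.8, -0.3], 0]
    - [[0, 1.8, 0], 0]
    - [[0, 1.8, 0], 0]
    - [[0, 1.8, 0], 0]
    - [[0, 1.8, 0], 0]
    - [[0, 1.5, 0], 0]
    - [[0, 1.5, 0], 0]
    - [[0, 1.5, 0], 0]
    - [[0, 1.5, 0], 0]

```text
time: 16.95
position: [0.5583, 0.0292, 0.0248]
orientation: [-2.085, -2.281, 0.081]
force: [-8.1, -0.6, 3.1]
gripper_width: 0.0198
```

```bash
python3 - <<'E'
from h import *
plan([566.9,29.6,24],5)
overlay("scene",(.617,.034),"pics/o10.png",draw=False)
E
```

```text
t 16.95 p [558.3  29.2  24.8] tilt [-0.073 -0.005 -0.997] x ang 95.12 roll 0.12 shift tool [-0.4  8.6  0.2] F [-8.07 -0.57  3.14] w 19.8 q6 -1.7
```

View pics/o10.png

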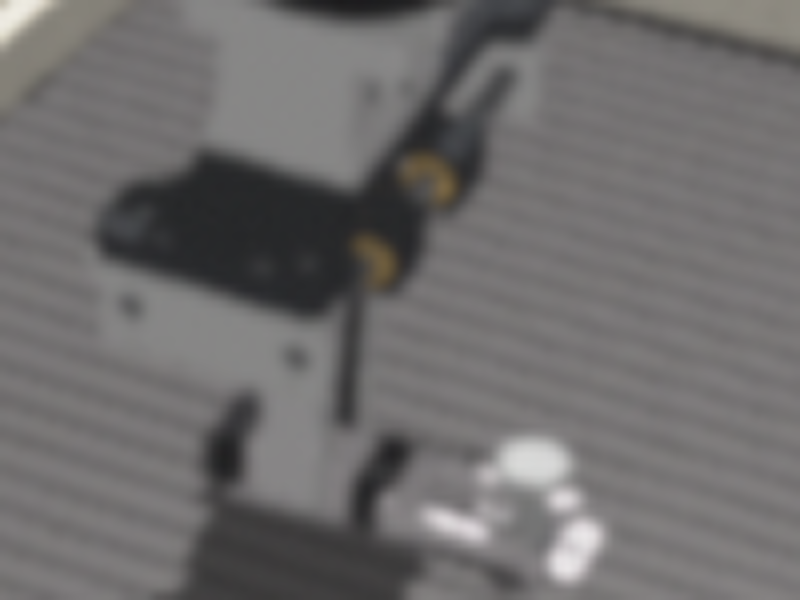

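Call:
play_rows:
  increments:
    - [[0, 1.8, -0.5], 0]
    - [[0, 2, -0.4], 0]
    - [[0, 2, -0.3], 0]
    - [[0, 2.1, -0.2], 0]
    - [[0, 2.1, 0], 0]
    - [[0, 2.1, 0], 0]
    - [[0, 2.1, 0], 0]
    - [[0, 2.1, 0], 0]
    - [[0, 2.1, 0], 0]
    - [[0, 2.1, 0], 0]
  force: 35
  gripper: 0

```text
time: 18.25
position: [0.5599, 0.0296, 0.0249]
orientation: [-2.061, -2.256, 0.134]
force: [-8.3, -0.7, 4.0]
gripper_width: 0.0194
```

```bash
python3 - <<'E'
from h import *
plan([566.9,29.6,24],5)
overlay("scene",(.617,.034),"pics/o11.png",draw=False)
E
```

```text
t 18.25 p [559.9  29.6  24.9] tilt [-0.12  -0.009 -0.993] x ang 95.15 roll 0.15 shift tool [-0.6  7.1  0. ] F [-8.3  -0.72  4.  ] w 19.4 q6 -1.7
```

View pics/o11.png

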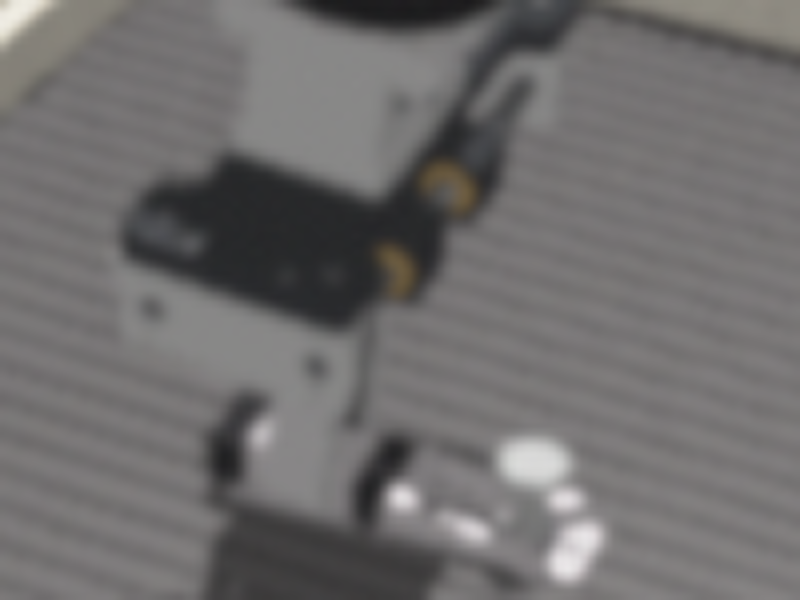

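Call:
play_rows:
  increments:
    - [[0, 0, 0], 0]
    - [[0, 0, -0.6], 0]
    - [[0, 0, 0], 0]
    - [[0, 0, 0], 0]
    - [[0, 0, 0], 0]
    - [[0, 1.5, -0.3], 0]
    - [[0, 2.5, -0.5], 0]
    - [[0, 2.5, -0.5], 0]
    - [[0, 2.5, -0.5], 0]
    - [[0, 2.5, -0.5], 0]
  force: 50
  gripper: 0

```text
time: 19.55
position: [0.5614, 0.0299, 0.0264]
orientation: [-2.048, -2.241, 0.162]
force: [-10.4, -0.4, 6.3]
gripper_width: 0.0194
```

```bash
python3 - <<'E'
from h import *
plan([566.9,29.6,24],5)
overlay("scene",(.617,.034),"pics/o12.png",draw=False)
E
```

```text
t 19.55 p [561.4  29.9  26.4] tilt [-0.146 -0.01  -0.989] x ang 95.15 roll 0.15 shift tool [-0.8  5.8  1.6] F [-10.4   -0.41   6.27] w 19.4 q6 -1.7
```

View pics/o12.png

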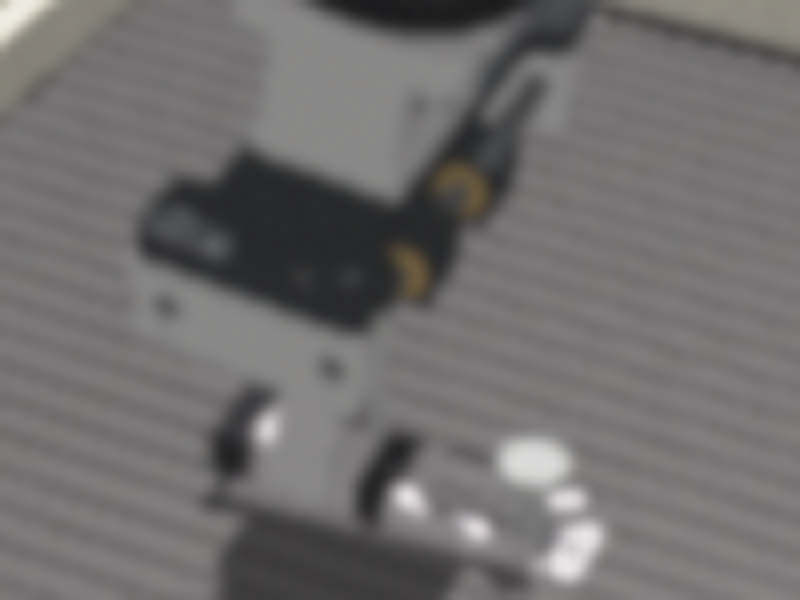

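Call:
play_rows:
  increments:
    - [[0, 0, 0], 0]
    - [[0, 0, 0], 0]
    - [[0, 0, 0], 0]
    - [[0, 0, 0], 0]
    - [[0, -1, -5], 0]
    - [[0, -2, -15], 0]
    - [[0, -3, -20], 0]
    - [[0, -4, -25], 0]
    - [[0, -4, -25], 0]
    - [[0, -4, -25], 0]
  gripper: 50
  force: 25

```text
time: 20.85
position: [0.564, 0.0298, 0.1503]
orientation: [-2.055, -2.248, 0.148]
force: [0.3, 0.3, 0.7]
gripper_width: 0.0469
```

```bash
python3 - <<'E'
from h import *
plan([760,60,150],5)
overlay("scene",(.617,.034),"pics/o13.png",draw=False)
overlay("top",(.617,.034),"pics/t13.png",draw=False,box=(255,140,335,200),k=10)
E
```

```text
t 20.85 p [564.   29.8 150.3] tilt [-0.133 -0.01  -0.991] x ang 95.15 roll 0.15 shift tool [ 12.5 196.2 -26.1] F [0.29 0.27 0.67] w 46.9 q6 -1.7
```

View pics/o13.png

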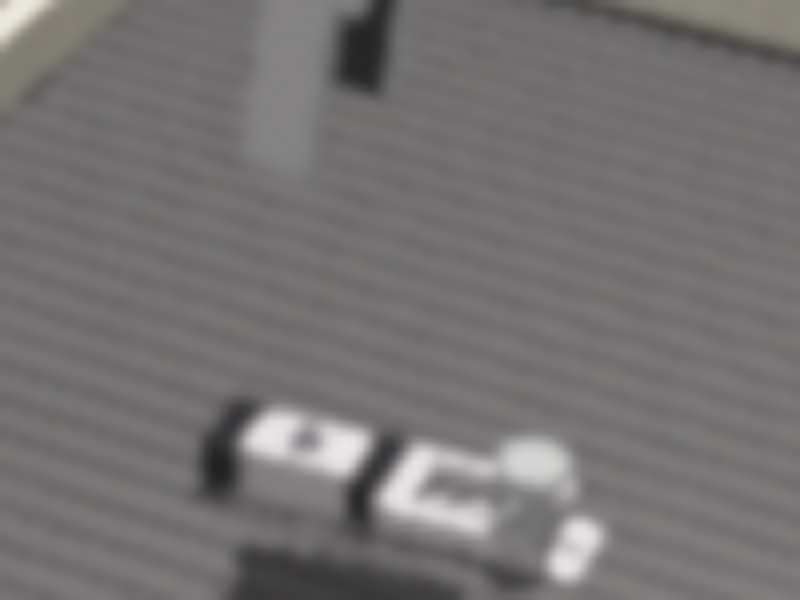

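View pics/t13.png

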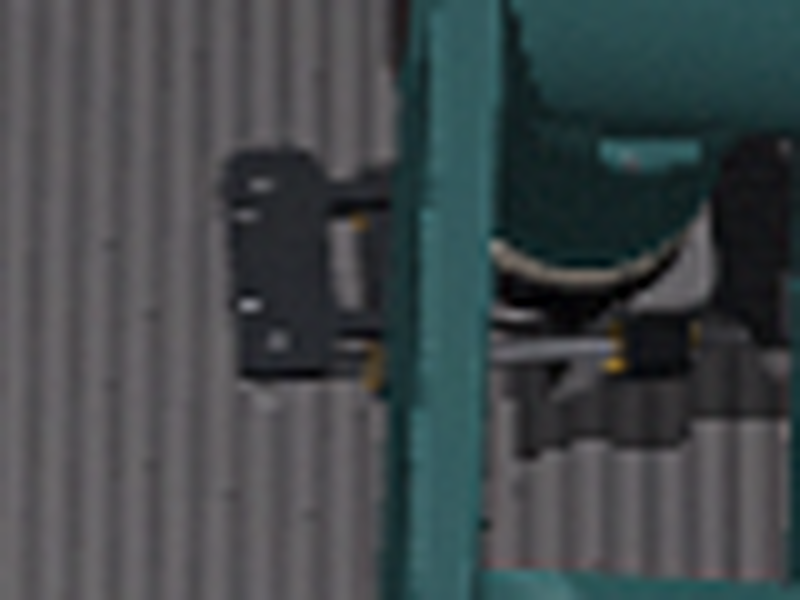

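Call:
play_rows:
  increments:
    - [[0, 40, -8], 0]
    - [[0, 50, -8], 0]
    - [[0, 50, -8], 0]
    - [[0, 40, -5], 0]
    - [[0, 30, -4], 0]
    - [[0, 20, -3], 0]
    - [[0, 20, -3], 0]
    - [[0, 20, -3], 0]
    - [[0, 20, -3], 0]
    - [[0, 0, 0], 0]

```text
time: 22.2
position: [0.8372, 0.0551, 0.1371]
orientation: [-2.062, -2.256, 0.132]
force: [-0.2, 1.0, -0.3]
gripper_width: 0.0471
```

```bash
python3 - <<'E'
from h import *
plan([565,30,150],5);print(get_state()["q"])
E
```

```text
t 22.2 p [837.2  55.1 137.1] tilt [-0.118 -0.008 -0.993] x ang 95.14 roll 0.14 shift tool [  -0.6 -272.9   19.6] F [-0.25  0.96 -0.3 ] w 47.1 q6 -1.66
[ 1.44979439e-03  9.71282294e-01  2.77961978e-01 -8.90385951e-03
  2.01083921e+00 -1.66245029e+00]
```

```bash
python3 - <<'E'
from h import *
import pickle
s=pickle.load(open("scene.pkl","rb"))
a=onz(s,src(320,107,8,225,190),.019)*1e3
c=read_camera("scene")
im=c["img"][180:255,205:305];cv2.imwrite("pics/o14.png",cv2.resize(im,None,fx=8,fy=8,interpolation=cv2.INTER_CUBIC))
b=onz(c,src(308,440,8,205,180),.019)*1e3
print("initial dot",a,"now",b)
# waist corners now, top face
for p in((245,447),(268,408),(378,435),(355,478)): print(onz(c,src(*p,8,205,180),.019)*1e3)
plan([565,30,100],5)
E
```

```text
initial dot [541.69587247 177.49318869  19.        ] now [557.6500009   31.28272887  19.        ]
[542.68808707  19.52880994  19.        ]
[539.27499809  39.46216413  19.        ]
[575.00360608  43.21629778  19.        ]
[578.75722078  21.76292444  19.        ]
t 22.25 p [837.1  55.1 137.4] tilt [-0.118 -0.008 -0.993] x ang 95.13 roll 0.13 shift tool [  -0.7 -266.9   69.5] F [0.68 0.92 0.67] w 47.0 q6 -1.66
```

View pics/o14.png

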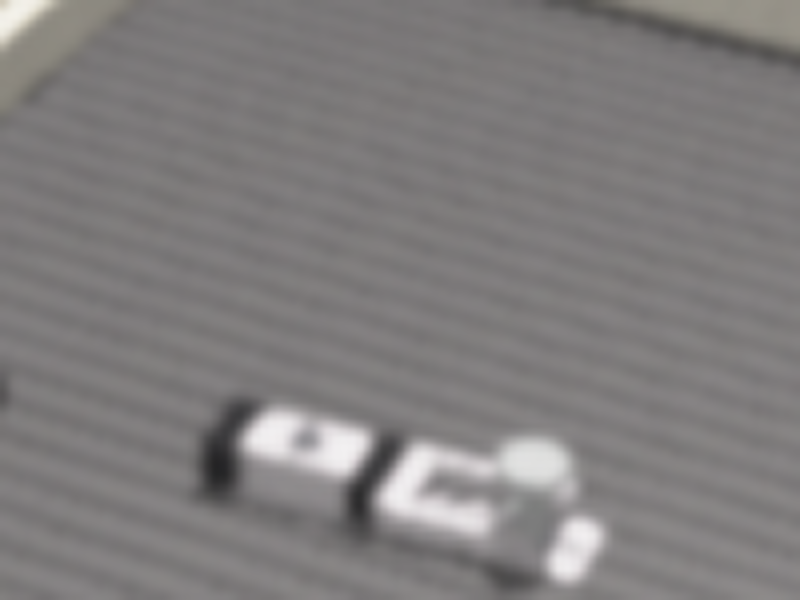

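Call:
play_rows:
  increments:
    - [[0, -30, 2], 0]
    - [[0, -45, 5], 0]
    - [[0, -45, 8], 0]
    - [[0, -45, 8], 0]
    - [[0, -45, 12], 0]
    - [[0, -30, 12], 0]
    - [[0, -10, 10], 0]
    - [[0, 0, 0], 0]
    - [[0, 0, 0], 0]
    - [[0, 0, 0], 0]

```text
time: 23.5
position: [0.5778, 0.0312, 0.1169]
orientation: [-2.075, -2.268, 0.111]
force: [-0.2, 0.2, 0.0]
gripper_width: 0.0466
```

```bash
python3 - <<'E'
from h import *
plan([563,29.8,60],5);plan([563,29.8,24],5);print(get_state()["q"])
E
```

```text
t 23.5 p [577.8  31.2 116.9] tilt [-0.097 -0.009 -0.995] x ang 95.1 roll 0.1 shift tool [-0.  -9.3 58.1] F [-0.24  0.22  0.03] w 46.6 q6 -1.7
t 23.5 p [577.8  31.2 116.9] tilt [-0.097 -0.009 -0.995] x ang 95.1 roll 0.1 shift tool [-0.  -5.8 93.9] F [-0.24  0.22  0.03] w 46.6 q6 -1.7
[-0.0367397   0.26431097  1.37973776 -0.01264741  1.59399921 -1.69622846]
```

Call:
play_rows:
  increments:
    - [[0, -3, 20], 0]
    - [[0, -3, 20], 0]
    - [[0, -2, 15], 0]
    - [[0, 0, 0], 0]
    - [[0, 0, -30], 0]
    - [[0, 0, -30], 0]
    - [[0, 0, 0], 0]
    - [[0, 0, 25], 0]
    - [[0, 0, 25], 0]
    - [[0, 0, 0], 0]

```text
time: 24.75
position: [0.5706, 0.0301, 0.0731]
orientation: [-2.078, -2.273, 0.104]
force: [-0.7, 0.2, -0.4]
gripper_width: 0.0467
```

```bash
python3 - <<'E'
from h import *
plan([563,29.8,40],5);plan([563,29.8,24],5)
E
```

```text
t 24.75 p [570.6  30.1  73.1] tilt [-0.09  -0.009 -0.996] x ang 95.12 roll 0.12 shift tool [ 0.4 -4.6 33.6] F [-0.65  0.18 -0.43] w 46.7 q6 -1.7
t 24.75 p [570.6  30.1  73.1] tilt [-0.09  -0.009 -0.996] x ang 95.12 roll 0.12 shift tool [ 0.5 -3.1 49.6] F [-0.65  0.18 -0.43] w 46.7 q6 -1.7
```

Call:
play_rows:
  increments:
    - [[0.4, -3, 15], 0]
    - [[0, -0.5, 15], 0]
    - [[0, 0, 8], 0]
    - [[0, 0, 0], 0]
    - [[0, 0, 0], 0]
    - [[0, 0, 3], 0]
    - [[0, 0, 0], 0]
    - [[0, 0, 0], 0]
    - [[0, 0, 0], 0]
    - [[0, 0, 0], 0]

```text
time: 26.0
position: [0.5651, 0.0297, 0.0325]
orientation: [-2.081, -2.276, 0.099]
force: [-0.0, -0.4, -0.2]
gripper_width: 0.0469
```

```bash
python3 - <<'E'
from h import *
plan([563,29.8,24],5)
overlay("scene",(.617,.034),"pics/o15.png",draw=False)
E
```

```text
t 26.0 p [565.1  29.7  32.5] tilt [-0.085 -0.009 -0.996] x ang 95.12 roll 0.12 shift tool [ 0.3 -1.3  8.7] F [-0.05 -0.45 -0.22] w 46.9 q6 -1.7
```

View pics/o15.png

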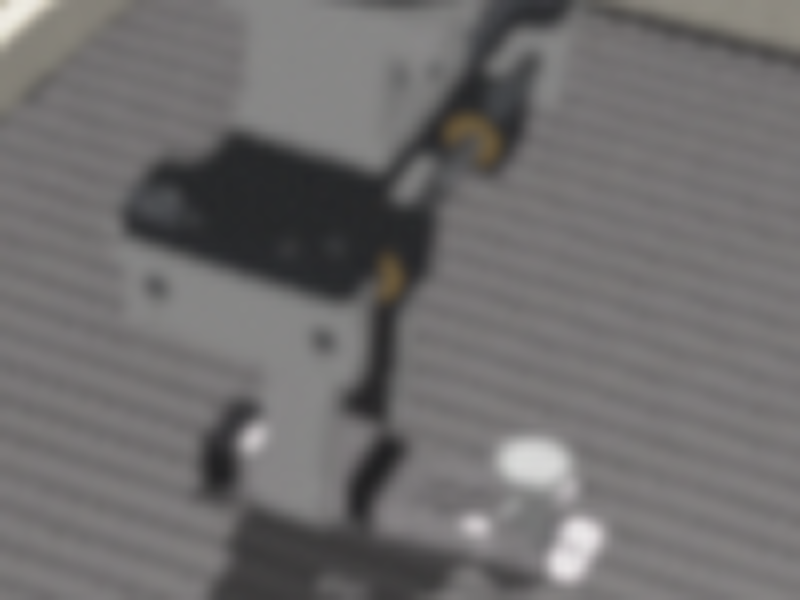

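Call:
play_rows:
  increments:
    - [[0.3, -1, 5], 0]
    - [[0, 0, 3], 0]
    - [[0, 0, 0.5], 0]
    - [[0, 0, 0], 0]
    - [[0, 0, 0], 0]
    - [[0, 0, 0], 0]
    - [[0, 0, 0], 0]
    - [[0, 0, 0], 0]
    - [[0, 0, 0], 0]
    - [[0, 0, 0], 0]

```text
time: 27.3
position: [0.5634, 0.0298, 0.0239]
orientation: [-2.081, -2.276, 0.099]
force: [-0.4, -0.1, 0.2]
gripper_width: 0.047
```

Call:
play_rows:
  increments:
    - [[0, 0, 0], 0]
    - [[0, 0, 0], 0]
    - [[0, 0, 0], 0]
    - [[0, 0, 0], 0]
    - [[0, 0, 0], 0]
    - [[0, 0, 0], 0]
    - [[0, 1.5, -0.2], 0]
    - [[0, 2.5, -0.3], 0]
    - [[0, 2.5, -0.3], 0]
    - [[0, 2.5, -0.3], 0]
  gripper: 0
  force: 25

```text
time: 28.55
position: [0.564, 0.03, 0.0242]
orientation: [-2.07, -2.264, 0.123]
force: [-7.0, -0.3, 5.3]
gripper_width: 0.0196
```

```bash
python3 - <<'E'
from h import *
plan([563,29.8,24],5)
overlay("scene",(.617,.034),"pics/o16.png",draw=False)
E
```

```text
t 28.55 p [564.   30.   24.2] tilt [-0.106 -0.011 -0.994] x ang 95.13 roll 0.13 shift tool [-0.1 -0.9  0.3] F [-7.05 -0.34  5.26] w 19.6 q6 -1.7
```

View pics/o16.png

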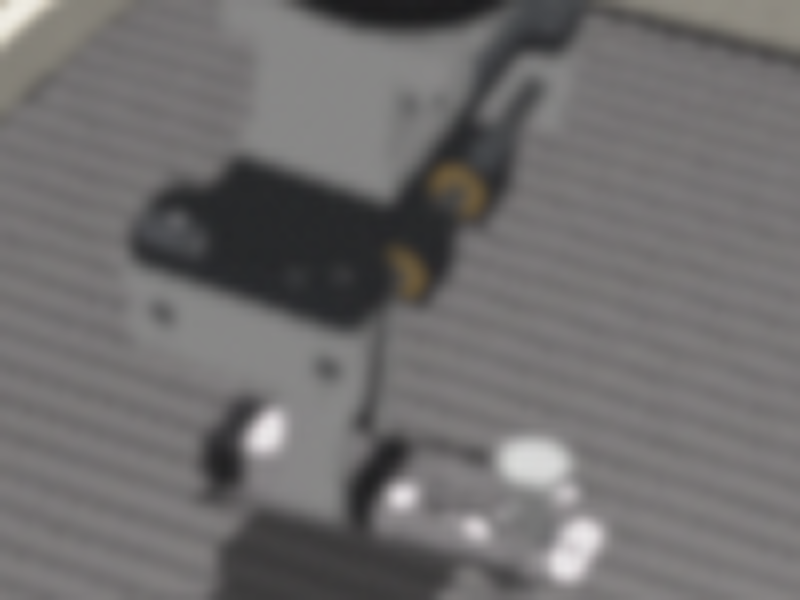

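Call:
play_rows:
  increments:
    - [[0, 0, -0.5], 0]
    - [[0, 0, -0.5], 0]
    - [[0, 2, -0.6], 0]
    - [[0, 3, -0.9], 0]
    - [[0, 3, -0.9], 0]
    - [[0, 3, -0.8], 0]
    - [[0, 3, -0.7], 0]
    - [[0, 3, -0.6], 0]
    - [[0, 3, -0.6], 0]
    - [[0, 3, -0.6], 0]
  gripper: 0
  force: 12

```text
time: 29.85
position: [0.5669, 0.0308, 0.0249]
orientation: [-2.042, -2.234, 0.183]
force: [-9.1, -1.3, 4.4]
gripper_width: 0.0199
```

```bash
python3 - <<'E'
from h import *
plan([563,29.8,24],5)
overlay("scene",(.617,.034),"pics/o17.png",draw=False)
E
```

```text
t 29.85 p [566.9  30.8  24.9] tilt [-0.161 -0.015 -0.987] x ang 95.15 roll 0.15 shift tool [-0.6 -3.8  1.5] F [-9.14 -1.32  4.44] w 19.9 q6 -1.69
```

View pics/o17.png

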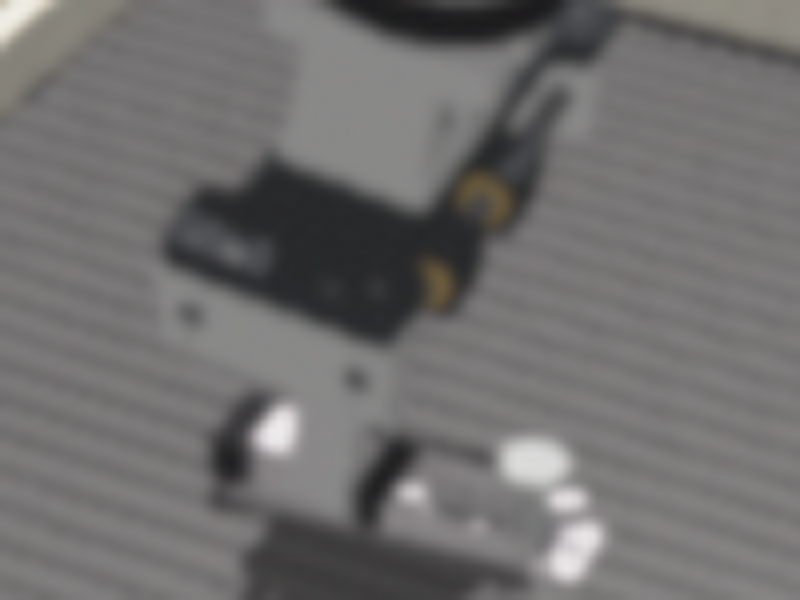

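Call:
play_rows:
  increments:
    - [[0, 0, -0.5], 0]
    - [[0, 0, -0.5], 0]
    - [[0, 0, -0.5], 0]
    - [[0, 2, -1.5], 0]
    - [[0, 3, -2], 0]
    - [[0, 3, -2], 0]
    - [[0, 3, -2], 0]
    - [[0, 3, -2], 0]
    - [[0, 3, -2], 0]
    - [[0, 3, -2], 0]
  gripper: 0
  force: 15

```text
time: 31.15
position: [0.5737, 0.0341, 0.0286]
orientation: [-2.017, -2.209, 0.222]
force: [-5.6, -0.6, -1.2]
gripper_width: 0.0198
```

```bash
python3 - <<'E'
from h import *
plan([563,29.8,24],5)
overlay("scene",(.617,.034),"pics/o18.png",draw=False)
E
```

```text
t 31.15 p [573.7  34.1  28.6] tilt [-0.203 -0.013 -0.979] x ang 95.19 roll 0.19 shift tool [-3.3 -9.9  6.7] F [-5.6  -0.6  -1.22] w 19.8 q6 -1.69
```

View pics/o18.png

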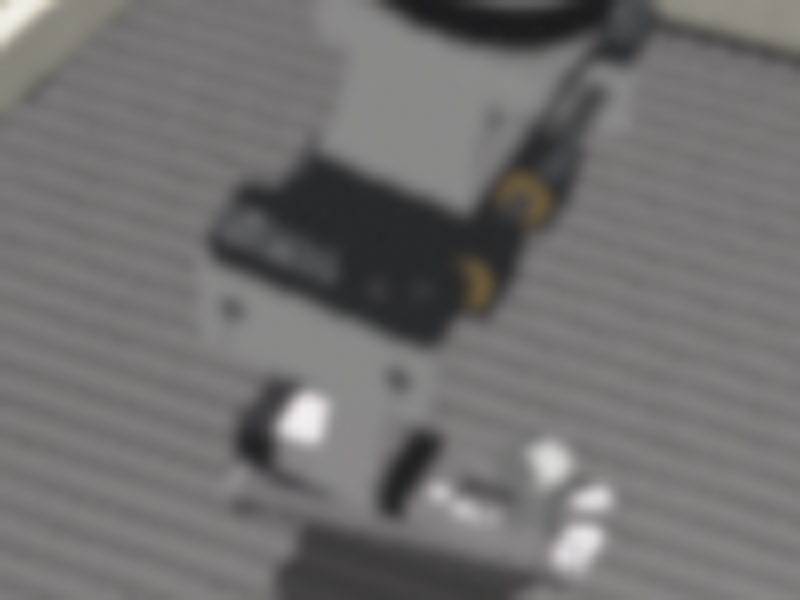

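Call:
play_rows:
  increments:
    - [[-0.5, 2.5, -1], 0]
    - [[-0.5, 2.5, -1], 0]
    - [[-0.5, 2.5, -0.9], 0]
    - [[-0.5, 2.5, -0.9], 0]
    - [[-0.3, 2.5, -0.9], 0]
    - [[0, 2.5, -0.9], 0]
    - [[0, 2.5, -0.9], 0]
    - [[0, 2.5, -0.9], 0]
    - [[0, 2, -0.7], 0]
    - [[0, 2, -0.7], 0]

```text
time: 32.45
position: [0.5955, 0.0349, 0.0303]
orientation: [-2.008, -2.201, 0.234]
force: [-5.5, 0.6, 0.8]
gripper_width: 0.0199
```

```bash
python3 - <<'E'
from h import *
plan([581.5,31.5,24],5)
overlay("scene",(.617,.034),"pics/o19.png",draw=False)
E
```

```text
t 32.45 p [595.5  34.9  30.3] tilt [-0.217 -0.012 -0.976] x ang 95.19 roll 0.19 shift tool [ -2.2 -12.5   9.3] F [-5.53  0.57  0.84] w 19.9 q6 -1.69
```

View pics/o19.png

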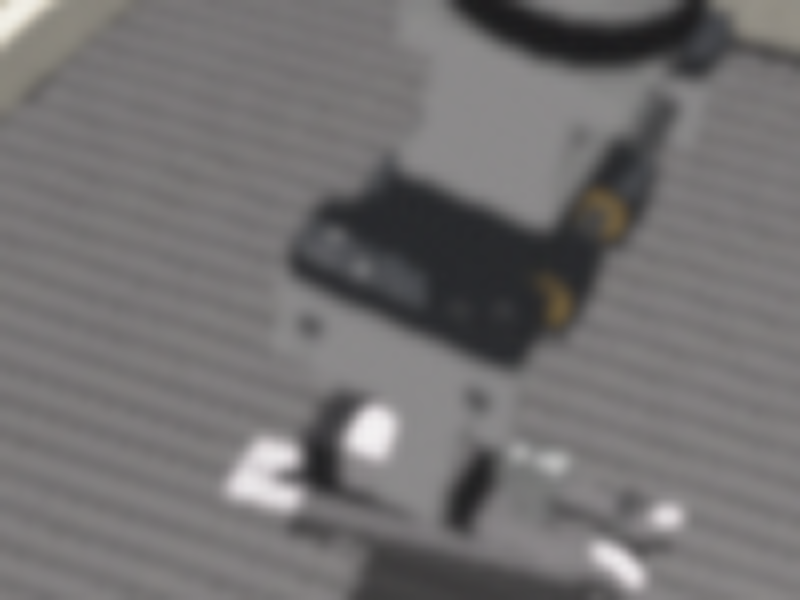

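Call:
play_rows:
  increments:
    - [[-0.3, 2, -0.6], 0]
    - [[-0.3, 2, -0.6], 0]
    - [[-0.3, 2, -0.6], 0]
    - [[0, 2, -0.6], 0]
    - [[0, 2, -0.6], 0]
    - [[0, 2, -0.6], 0]
    - [[0, 2, -0.6], 0]
    - [[0, 0, 0], 0]
    - [[0, 0, 0], 0]
    - [[0, 0, 0], 0]

```text
time: 33.75
position: [0.5957, 0.0344, 0.0308]
orientation: [-1.987, -2.177, 0.273]
force: [-2.4, 0.0, 1.1]
gripper_width: 0.0195
```

```bash
python3 - <<'E'
from h import *
plan([581.5,31.5,24],5)
overlay("scene",(.617,.034),"pics/o20.png",draw=False)
overlay("top",(.617,.034),"pics/t20.png",draw=False,box=(255,140,335,200),k=10)
E
```

```text
t 33.75 p [595.7  34.4  30.8] tilt [-0.256 -0.014 -0.967] x ang 95.14 roll 0.14 shift tool [ -1.7 -12.2  10.3] F [-2.42  0.02  1.13] w 19.5 q6 -1.69
```

View pics/o20.png

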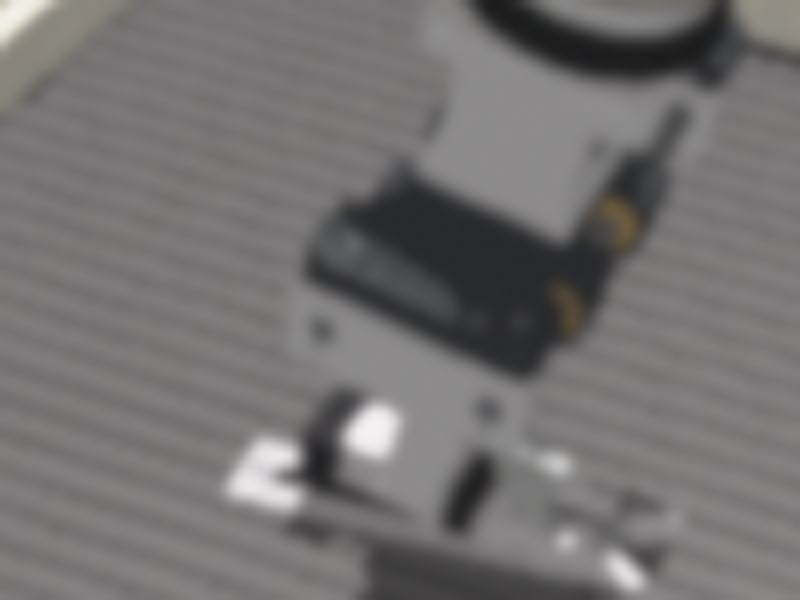

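View pics/t20.png

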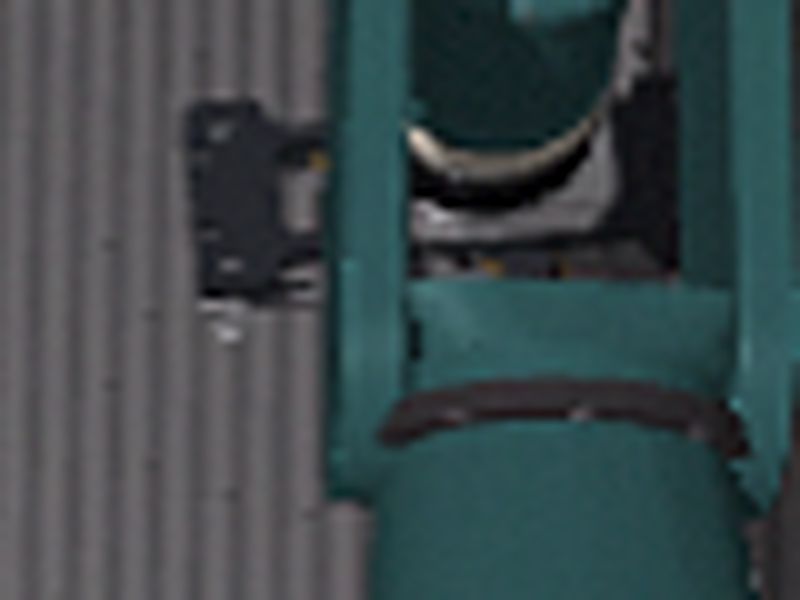

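Call:
play_rows:
  increments:
    - [[0, -2, 0.8], 0]
    - [[0, -2, 0.8], 0]
    - [[0, -2, 0.8], 0]
    - [[0, -2, 0.8], 0]
    - [[0, -2, 0.8], 0]
    - [[0, -2, 0.8], 0]
    - [[0, -2, 0.8], 0]
    - [[0, -2, 0.7], 0]
    - [[0, -2, 0.6], 0]
    - [[0, -2, 0.6], 0]

```text
time: 35.1
position: [0.578, 0.032, 0.03]
orientation: [-1.995, -2.185, 0.262]
force: [2.5, 0.7, -0.8]
gripper_width: 0.02
```

```bash
python3 - <<'E'
from h import *
plan([575,31.0,24],5)
overlay("scene",(.617,.034),"pics/o21.png",draw=False)
E
```

```text
t 35.1 p [578.  32.  30.] tilt [-0.243 -0.014 -0.97 ] x ang 95.13 roll 0.13 shift tool [-0.8 -1.6  6.6] F [ 2.48  0.72 -0.77] w 20.0 q6 -1.69
```

View pics/o21.png

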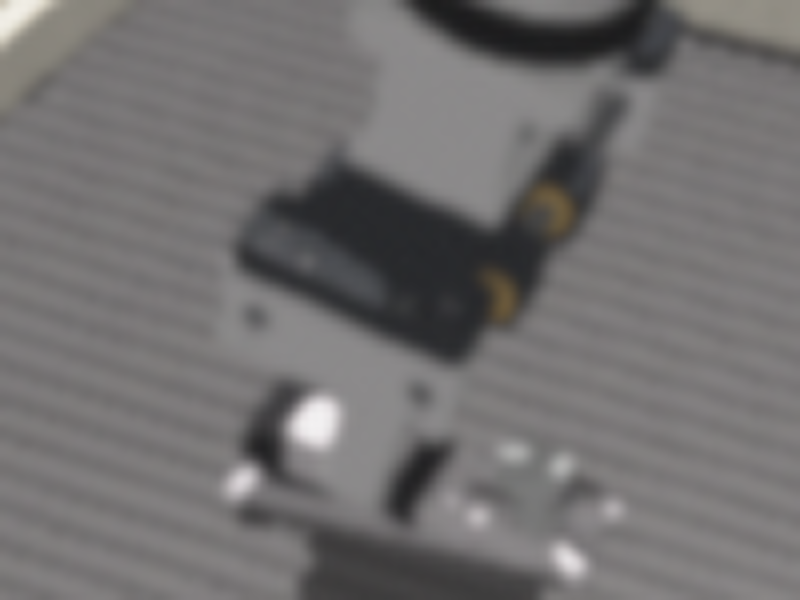

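Call:
play_rows:
  increments:
    - [[0, -1.5, 0.7], 0]
    - [[0, -1.5, 0.7], 0]
    - [[0, -1.5, 0.7], 0]
    - [[0, -1.5, 0.7], 0]
    - [[0, -1.5, 0.7], 0]
    - [[0, -1.5, 0.7], 0]
    - [[0, -1.5, 0.7], 0]
    - [[0, -1.5, 0.7], 0]
    - [[0, -1.5, 0.7], 0]
    - [[0, -1.5, 0.7], 0]

```text
time: 36.4
position: [0.5638, 0.0306, 0.0285]
orientation: [-2.0, -2.189, 0.254]
force: [3.2, 0.5, 1.7]
gripper_width: 0.0196
```

```bash
python3 - <<'E'
from h import *
plan([575,31.0,24],5)
overlay("scene",(.617,.034),"pics/o22.png",draw=False)
E
```

```text
t 36.4 p [563.8  30.6  28.5] tilt [-0.235 -0.014 -0.972] x ang 95.14 roll 0.14 shift tool [-0.6 11.9  1.7] F [3.17 0.49 1.67] w 19.6 q6 -1.69
```

View pics/o22.png

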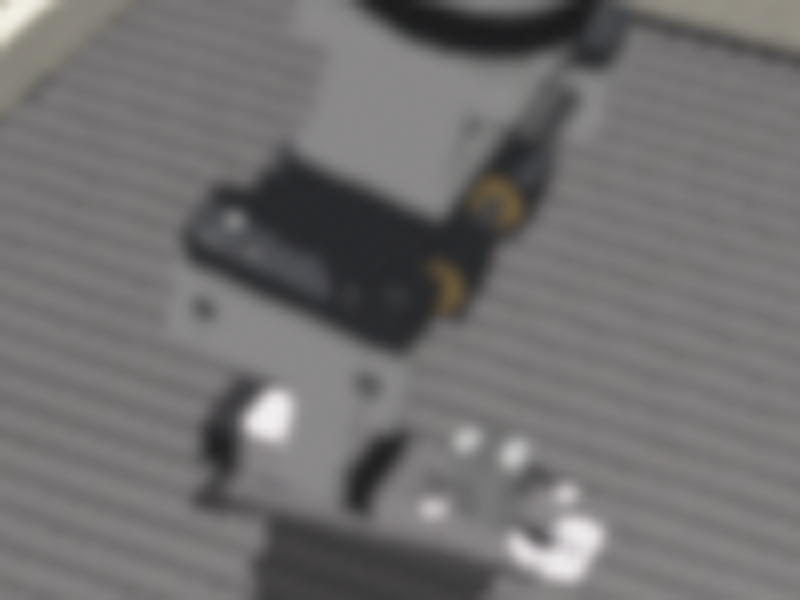

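Call:
play_rows:
  increments:
    - [[0, 0, 0], 0]
    - [[0, 0.3, 1], 0]
    - [[0, 0.3, 1], 0]
    - [[0, 0.3, 1], 0]
    - [[0, 0.2, 0.8], 0]
    - [[0, 0.2, 0.8], 0]
    - [[0, 0.2, 0.5], 0]
    - [[0, 0, 0], 0]
    - [[0, 0, 0], 0]
    - [[0, 0, 0], 0]
  gripper: 0
  force: 4

```text
time: 37.7
position: [0.5617, 0.0305, 0.0246]
orientation: [-1.996, -2.186, 0.261]
force: [0.8, 0.1, 3.5]
gripper_width: 0.0197
```

```bash
python3 - <<'E'
from h import *
plan([563.8,30.6,24],5)
E
```

```text
t 37.7 p [561.7  30.5  24.6] tilt [-0.241 -0.014 -0.97 ] x ang 95.14 roll 0.14 shift tool [-0.1  2.2  0. ] F [0.8  0.12 3.49] w 19.7 q6 -1.69
```

Call:
play_rows:
  increments:
    - [[0, 0, 0], 0]
    - [[0, 0, 0], 0]
    - [[0, 0, 0], 0]
    - [[0, 0, 0], 0]
    - [[0, 0, 0], 0]
    - [[0, 0, 0], 0]
    - [[0, -1.2, -5], 0]
    - [[0, -2.5, -10], 0]
    - [[0, -4, -15], 0]
    - [[0, -6, -20], 0]
  gripper: 50
  force: 20

```text
time: 38.95
position: [0.5571, 0.03, 0.0752]
orientation: [-1.99, -2.179, 0.27]
force: [0.3, 0.2, 0.3]
gripper_width: 0.0468
```

Call:
play_rows:
  increments:
    - [[0, -10, -40], 0]
    - [[30, -30, -40], 0]
    - [[50, -30, -10], 0]
    - [[55, -20, 0], 0]
    - [[55, -20, 0], 0]
    - [[50, -20, 0], 0]
    - [[0, 0, 0], 0]
    - [[0, 0, 0], 0]
    - [[0, 0, 0], 0]
    - [[0, 0, 0], 0]

```text
time: 40.2
position: [0.4333, 0.2611, 0.211]
orientation: [-2.007, -2.18, 0.254]
force: [0.5, -0.3, -0.5]
gripper_width: 0.0467
```

```bash
python3 - <<'E'
from h import *
plan([563.8,30.6,24],5)
overlay("scene",(.617,.034),"pics/o23.png",draw=False)
overlay("top",(.617,.034),"pics/t23.png",draw=False,box=(255,140,335,200),k=10)
E
```

```text
t 40.2 p [433.3 261.1 211. ] tilt [-0.237 -0.012 -0.971] x ang 94.7 roll -0.3 shift tool [-241.9  151.9  153.5] F [ 0.54 -0.28 -0.51] w 46.7 q6 -1.26
```

View pics/o23.png

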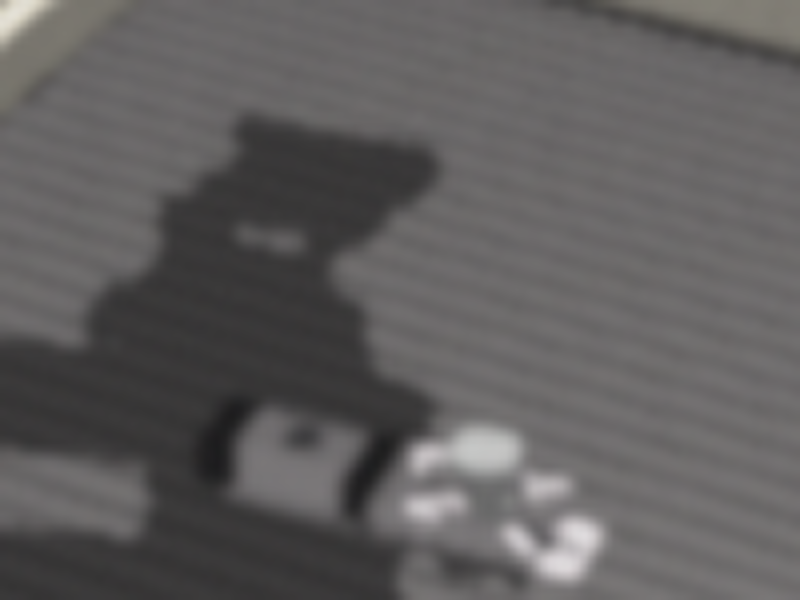

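View pics/t23.png

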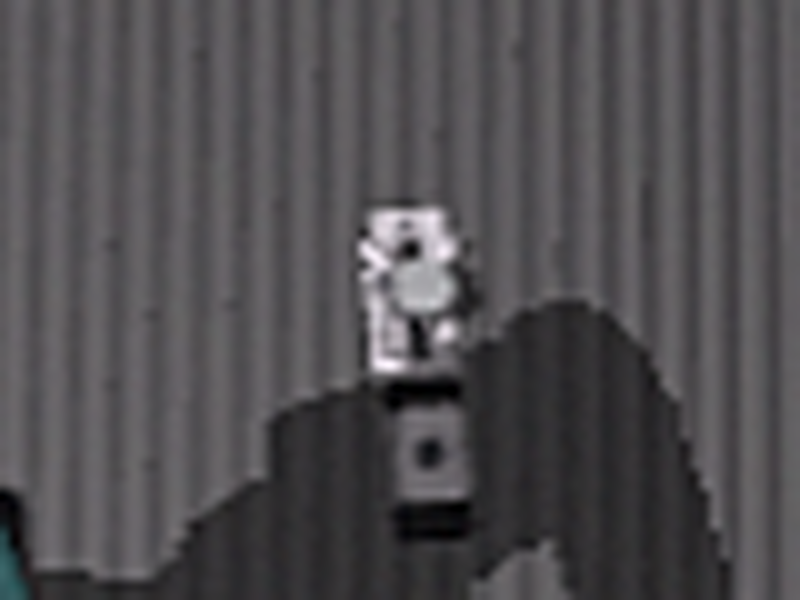

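```bash
python3 - <<'E'
from h import *
import pickle
c=read_camera("top");t=pickle.load(open("top.pkl","rb"))
f=lambda u,v,z:onz(c,src(u,v,10,255,140),z)*1e3
h=f(425,285,.033);m=f(430,453,.019);print("post-mid",h-m)
d=cv2.absdiff(c["img"],t["img"]).max(2)
for n,(x0,y0,x1,y1) in {"stand":(232,120,272,145),"dongle":(350,120,362,140),"reader":(350,192,372,216)}.items(): print(n,d[y0:y1,x0:x1].mean(),d[y0:y1,x0:x1].max())
cv2.imwrite("pics/fin.png",cv2.resize(c["img"],(800,600)))
E
```

```text
post-mid [58.64743564  3.88053842 14.        ]
stand 4.127 53
dongle 4.241666666666666 13
reader 4.395833333333333 9
```

View pics/fin.png

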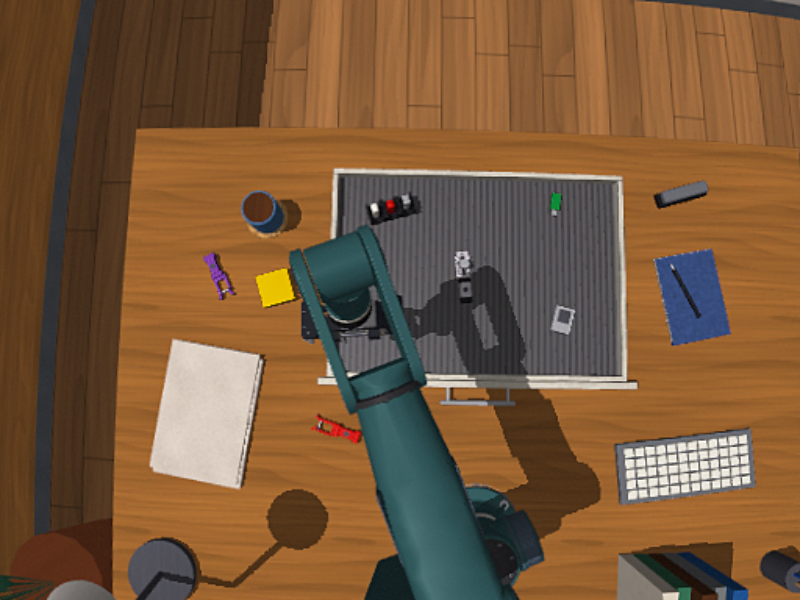

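```bash
python3 -c "
from rig import *
print(hand_in())"
```

```text
the job is handed in; nothing more can be done
None
```

The drive is clipped onto the post and lying flat on the liner, and I have handed the job in. It took about 40 s of the 58 s. `hand_in` gave no verdict.

**What happened:**
- I picked the drive by its aluminium and black colours, leaving the purple and red look-alikes alone, and lined its hook up with the track. The post slid roughly 10 mm to its end stop.
- The first pushes stalled against the latch. They tilted the gripper and pressed the hook's nose into the liner.
- I let go, gripped again nearer the front shoulder and pushed with some lift. The latch opened and the post went home to the seat.
- I tugged back with about 3 N, let go and moved the arm clear.

**Last checks:**
- **Latch:** during the tug the post head moved about 15 mm together with the drive. Afterwards the post sits about 59 mm ahead of the drive's middle, about 23 mm from the seat. That fits it resting against the shut latch. I could not see the latch strip clearly, so "shut" rests on the tug and this distance.
- **Bystanders:** the stand, card reader and adapter look unmoved in the top view.

**What was not clean:**
- **Force:** the highest reading at the end of a move was about 10 N at the wrist, part of it rubbing on the liner. Peaks within a move are not reported.
- **Tilt:** the gripper stayed tilted about 14° at the end. I had no command to correct it.
- **Gripping:** the drive also slipped and pitched in the fingers while I pushed.

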